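# Weigh out the empty vials

### The job

Free the scale's two transport locks by backing each wing knob off a quarter turn or more (one has a left-hand thread and nothing shows which: try both ways and feel which gives), then, without lifting the waste tub, tap it with the fingers from one side and the other until it stands inside the ring engraved on the platen. Take the scoop by its handle and tip its empty vials into the tub, set the scoop back upright on the desk, and put the vials that stand on the desk into the tub too. When every vial is in and the tub still stands inside the ring, press the record key right down; leave the timer, the label roll and the needle carton where they are.

Things in the scene. Friction and masses are not known exactly. Their poses are not given: they have to be found in the camera images.
- scale: low white bench scale, fixed, about 290 x 246 mm; origin on the desk under the middle of its steel platen; x away from the control strip, y to the left. Platen 220 mm (x) by 232 mm (y), top 40 mm above the desk, with a turned-up edge 7 mm high round it. The control strip (display in its middle) lies on the -x side, its top about 34 mm above the desk
- mark (a point): middle of the ring engraved on the platen, on the platen's top (40 mm above the desk); ring 150 mm inside diameter, 5 mm wider all round than the tub's foot, with four tick lines outside it
- lock_a (a joint): turn of the wing knob of transport lock a: 0 = screwed tight against its stop (start), grows as it is loosened, up to 3.0 rad; which way it loosens is not told (a and b are of contrary hand and either may be at the left or right end); about 0.08 N m of friction, stays where left
- lock_a_grip (a point): on the upright axis of lock a's wing knob, 8 mm below its top, 95 mm above the desk; wing 42 mm long (x axis of this point), 14 thick (y), 32 high, on a post at one end of the control strip, 143 mm from the mark towards -x of the scale and 95 mm to its left or right; a 32 mm disc lies under the wing, 22 mm below this point; the tub's top is 135 mm above the desk
- lock_b (a joint): the same for transport lock b, at the other end of the control strip; its thread is of the contrary hand
- lock_b_grip (a point): the same as lock_a_grip, for lock b
- key (a joint): travel of the record key, 0 = up, 0.006 m = fully down; a spring brings it back; needs about 5 N
- key_top (a point): middle of the top of the round record key, 28 mm in diameter, on the control strip right of the display, 60 mm above the desk when up; pressed straight down
- tub: round yellow plastic waste tub standing on the platen, 140 mm outside diameter (too wide to grip across), 95 mm high, mouth 116 mm inside a 12 mm wide inward collar, floor 5 mm thick, about 0.35 to 0.6 kg empty; origin at the centre of its underside, z up. It slides easily on the polished platen when tapped at its side (friction about 0.2) and glides on a few mm after a brisk tap
- scoop: steel scoop, a trough 190 mm long (x), 94 wide (y), walls 36 high on three sides, open at its -x end, where it pours (3 mm rise before the lip); 0.30 kg; origin at the centre of its underside, z up. Black grip bar across above its middle: 100 mm long (y), 10 thick (x), 85 to 109 mm above the underside, on two side posts. Empties when tilted 45 to 60 degrees, -x end down
- vial_s1: empty 20 ml amber glass vial with paper label and aluminium crimp cap, 29 mm in diameter (21 mm at the cap, from 42 mm up), 60 mm high, 40 g; origin in its middle (30 mm above its foot), z axis from foot to cap. Lies in the scoop at the start, along its length; may be absent
- vial_s2: empty 20 ml amber glass vial with paper label and aluminium crimp cap, 29 mm in diameter (21 mm at the cap, from 42 mm up), 60 mm high, 40 g; origin in its middle (30 mm above its foot), z axis from foot to cap. Lies in the scoop at the start, along its length; may be absent
- vial_s3: empty 20 ml amber glass vial with paper label and aluminium crimp cap, 29 mm in diameter (21 mm at the cap, from 42 mm up), 60 mm high, 40 g; origin in its middle (30 mm above its foot), z axis from foot to cap. Lies in the scoop at the start, along its length; may be absent
- vial_s4: empty 20 ml amber glass vial with paper label and aluminium crimp cap, 29 mm in diameter (21 mm at the cap, from 42 mm up), 60 mm high, 40 g; origin in its middle (30 mm above its foot), z axis from foot to cap. Lies in the scoop at the start, along its length; may be absent
- vial_d1: empty 20 ml amber glass vial with paper label and aluminium crimp cap, 29 mm in diameter (21 mm at the cap, from 42 mm up), 60 mm high, 40 g; origin in its middle (30 mm above its foot), z axis from foot to cap. Stands upright on the desk, left of the scoop, at the start; may be absent
- vial_d2: empty 20 ml amber glass vial with paper label and aluminium crimp cap, 29 mm in diameter (21 mm at the cap, from 42 mm up), 60 mm high, 40 g; origin in its middle (30 mm above its foot), z axis from foot to cap. Stands upright on the desk, left of the scoop, at the start; may be absent
- vial_d3: empty 20 ml amber glass vial with paper label and aluminium crimp cap, 29 mm in diameter (21 mm at the cap, from 42 mm up), 60 mm high, 40 g; origin in its middle (30 mm above its foot), z axis from foot to cap. Stands upright on the desk, left of the scoop, at the start; may be absent
- timer: grey-white kitchen timer, 66 x 66 x 17 mm, lying on the desk; a bystander; origin at the centre of its underside
- label_roll: roll of yellow stickers lying flat, 67 mm diameter, 25 mm high; a bystander; origin at the centre of its underside
- needle_carton: closed dark blue carton, 66 x 118 x 46 mm, lying behind the scoop; a bystander; origin at the centre of its underside
Mind the look-alikes: they are no part of the job. Leave any purple look-alike of the vial_s3 alone.

How it is judged:
On the way, in this order (a step that is already met when the one before it is completed fails the run):
1. both transport locks are backed off by about a quarter turn (1.4 rad) (value of joint each of lock_a, lock_b above 1.4 rad), for 0.2 s.
2. the tub stands inside the ring, untouched and at rest (horizontal distance between tub and mark below 0.005 m and z of tub in the frame of mark below 0.004 m and angle between tub's own z axis and vertical below 0.05 rad and linear speed of tub below 0.01 m/s and contact force between the fingers and tub below 0.2 N), for 0.3 s.
3. the scoop is tipped over the tub (angle between scoop's own z axis and vertical above 0.4 rad and horizontal distance between scoop and tub below 0.16 m and z of scoop in the frame of mark above 0.1 m), for 0.1 s.
4. the record key is pressed fully while the tub, with every vial in it, stands inside the ring (value of joint key above 0.0045 m and horizontal distance between each of vial_s1, vial_s2, vial_s3, vial_s4, vial_d1, vial_d2, vial_d3 and tub below 0.064 m and z of vial_s1 in the frame of tub between 0 and 0.09 m and z of vial_s2 in the frame of tub between 0 and 0.09 m and z of vial_s3 in the frame of tub between 0 and 0.09 m and z of vial_s4 in the frame of tub between 0 and 0.09 m and z of vial_d1 in the frame of tub between 0 and 0.09 m and z of vial_d2 in the frame of tub between 0 and 0.09 m and z of vial_d3 in the frame of tub between 0 and 0.09 m and horizontal distance between tub and mark below 0.005 m and z of tub in the frame of mark below 0.004 m and angle between tub's own z axis and vertical below 0.05 rad), for 0.05 s.
At the end, for the whole second after the job is handed in: Every vial present is in the tub (its middle below the rim); the tub stands flat and at rest on the platen within 5 mm of the ring's centre; both locks are backed off by 1.4 rad or more; the key is up; the scoop stands upright (within 0.1 rad) on the desk (all of step 1 and horizontal distance between each of vial_s1, vial_s2, vial_s3, vial_s4, vial_d1, vial_d2, vial_d3 and tub below 0.064 m and z of vial_s1 in the frame of tub between 0 and 0.09 m and z of vial_s2 in the frame of tub between 0 and 0.09 m and z of vial_s3 in the frame of tub between 0 and 0.09 m and z of vial_s4 in the frame of tub between 0 and 0.09 m and z of vial_d1 in the frame of tub between 0 and 0.09 m and z of vial_d2 in the frame of tub between 0 and 0.09 m and z of vial_d3 in the frame of tub between 0 and 0.09 m and horizontal distance between tub and mark below 0.005 m and z of tub in the frame of mark below 0.004 m and angle between tub's own z axis and vertical below 0.05 rad and linear speed of tub below 0.01 m/s and value of joint key below 0.002 m and height (world z) of scoop below 0.01 m and angle between scoop's own z axis and vertical below 0.1 rad and linear speed of scoop below 0.02 m/s); the robot touches nothing.
It fails at once if the tub is lifted off the scale (25 mm) or tipped over (0.5 rad) (z of tub in the frame of mark above 0.025 m or angle between tub's own z axis and vertical above 0.5 rad).
It fails at once if the tub is pushed off the platen (horizontal distance between tub and mark above 0.13 m).
It fails at once if the timer, the label roll or the needle carton is shifted by more than 30 mm (distance of any of timer, label_roll, needle_carton from where it was at the start of the episode above 0.03 m).
Of vial_s1, vial_s2, vial_s3, vial_s4 only 2 to 4 are there at a start; the rules pass over those that are not, and their reading is None.
Of vial_d1, vial_d2, vial_d3 only 1 to 3 are there at a start; the rules pass over those that are not, and their reading is None.
At some moment in a run one of tub may be knocked a few centimetres aside while the robot is not near it.
It also fails if it takes over 210 s, if anything falls off the work surface, if the arm or the gripper's body presses on something with over 40 N, if the wrist force passes 120 N, or if a joint passes its speed limit or range.

### The arm

A 6-joint arm with a two-finger parallel gripper is mounted at the origin on a cart in front of the work surface, level with it; the furniture and walls round the work are solid. World frame = base frame: x ahead of the robot, y to its left, z up, the work surface at z = 0. Lengths are in m, angles in rad, forces in N, time in s.
With the tool pointing down it reaches from about 0.4 to 0.825 m from the base axis. Payload 7 kg.
Tool frame: the origin (TCP) lies midway between the tips of the shut fingers; the grasp point (between the pads) lies 19 mm behind it (grip_point_offset is the distance from the TCP to the grasp point, in m); z points along the fingers, y is the line along which they close (so a half turn about z gives the same grasp; the last joint's range is limited). The gripper opens to 88 mm and grips with 3 to 60 N. Pads are 19 mm wide; open, the fingers measure 130 mm over their backs; the gripper's body (78 mm by 193 mm) begins 47 mm behind the grasp point.
Start: joints at [1.506, 0.359, 0.012, 0, -1.224, -0.288], TCP at [0.233, 0.633, 0.227] pointing down, gripper open.
Joint ranges: [-3.07, 3.07], [-1.43, 2.12], [-1.02, 1.25], [-3.03, 1.67], [-3.05, -0], [-3.03, 3.03]. Speed limits (rad/s): [2.39, 2.39, 3.01, 3.14, 3.14, 3.14].

### API

Orientations are given as [roll, pitch, yaw] about the fixed x, y, z axes, in that order (R = Rz(yaw) Ry(pitch) Rx(roll)).
In Python, from station import get_state, grab_frame, camera_params, job_done, grip_point_offset gives the robot as it stands.
- The arm moves only by the shell command python3 -m creep 'ROWS' [FORCE]. ROWS is JSON, a list that holds one entry, the list of rows, each a list of 7 numbers: the finger opening in cm, from 0 to 8.76, then the shift along the tool's x, y, z in cm, then the turn, a rotation vector about the tool's x, y, z in rad. In form: [[[fingers, tx, ty, tz, wx, wy, wz], ...]]. A call has 1 to 20 rows; each row is the pose to reach, as a shift and turn from the pose commanded when the call began, along the tool's axes at that moment; what a row does not reach only later rows make up. A row lasts 1/8 s, in which the tool goes at most 62.5 mm and 10.7 degrees, less where a joint would pass 70% of its speed; a pose out of reach is approached as far as the arm can. A call with a gripper value outside its range is refused whole. The fingers move at their own pace and stop on an object; FORCE is the grip in N (left out, the last holds). Time passes only in rows, so rows that repeat a pose let the fingers close. It gives the time, the measured TCP pose, the force, the opening and the grip force at its end, in the units of the state.
- get_state(): the state, without advancing time (a new reading comes with each control period).
- grab_frame(name): name is "scene" or "top" or "wrist"; returns the picture (384x512x3 uint8, blue, green, red); there is no depth.
- camera_params(name): a dict with "vertical_fov" (degrees; the focal length in pixels is half the picture's height over the tangent of half this angle, whatever the lens; pixels are square), "cx", "cy" (the principal point, pixels), "view" (4x4, takes a point from world to camera coordinates). Camera axes: x right, y down, z forward; pixel columns grow to the right and rows downward; lengths in m; the calibration is good to about 2 mm. A picture is of the moment at which its call begins: read the wrist's pose just before it. camera_params takes no time and is no camera call; for the wrist camera it gives the pose at the moment of the call.
- job_done(): hands the job in; it is judged then, once.
The state is a dict: "t": time; "q": joint angles; "qd": joint speeds; "joint_efforts": joint torques, N m; "eef_pos": TCP position; "ee_rot": TCP orientation; "force": force on the tool from outside, world axes, zero at the start; "moment": the same for the moment, N m; "width": finger opening in m; "gripper_force": force on a finger pad.
Only numpy, scipy, OpenCV 4.12 (cv2) and the standard library are available. Lean on these libraries where they do the work, as an engineer would, in place of code of your own. Each camera call takes 0.05 s, during which the arm holds its last target. There are 200 camera calls.

## Working session

There is one attempt and no reset: what is moved stays moved. The work goes in short steps, Python scripts to look and compute and a shell command to move; the robot and the scene stay as the last step left them, time stands still between calls to the robot, and variables do not carry over. Pictures are saved under pics/ and viewed, at most 14 in all, crops included, and the job is handed in when it is done.

```bash
ls; mkdir -p pics; cat > h.py <<'E'
import numpy as np,cv2
from station import get_state,grab_frame,camera_params,job_done,grip_point_offset
def cam(n):
    p=camera_params(n);f=192/np.tan(np.radians(p['vertical_fov'])/2)
    return f,p['cx'],p['cy'],np.array(p['view'])
def ray(c,u,v):
    f,cx,cy,V=c;R=V[:3,:3];o=-R.T@V[:3,3];d=R.T@np.array([(u-cx)/f,(v-cy)/f,1]);return o,d
def onz(c,u,v,z):
    o,d=ray(c,u,v);return o+d*(z-o[2])/d[2]
def px(c,P):
    f,cx,cy,V=c;q=V[:3,:3]@np.array(P)+V[:3,3];return np.array([cx+f*q[0]/q[2],cy+f*q[1]/q[2]])
def tri(rs):
    A=np.zeros((3,3));b=np.zeros(3)
    for o,d in rs:
        d=d/np.linalg.norm(d);M=np.eye(3)-np.outer(d,d);A+=M;b+=M@o
    return np.linalg.solve(A,b)
E
python3 - <<'E'
from h import *
s=get_state();print(s);print(grip_point_offset)
for n in("scene","top","wrist"):
    c=cam(n);im=grab_frame(n);cv2.imwrite(f'pics/{n}0.png',im);R=c[3];print(n,c[:3],(-R[:3,:3].T@R[:3,3]).round(3),R[:3,:3].round(2).tolist())
a=cv2.imread('pics/scene0.png');b=cv2.imread('pics/top0.png')
E
```

```text
pics
{'t': 0.0, 'q': array([ 1.50610914e+00,  3.59368277e-01,  1.10430790e-02, -3.30588743e-04,
       -1.22411530e+00, -2.88106103e-01]), 'qd': array([-4.51665552e-04,  7.66426954e-05, -3.77431083e-04, -1.03006611e-04,
       -1.17236149e-03, -1.74646073e-03]), 'joint_efforts': array([ 2.96361559e-04, -5.82723570e+01,  2.93050611e+01,  6.99729413e+00,
        7.00452380e-03, -1.61287462e-04]), 'eef_pos': array([0.23308481, 0.63294478, 0.22563139]), 'ee_rot': array([ 3.13992794e+00, -1.69246815e-04, -3.52905737e-01]), 'force': array([ 0.29505803, -0.18970148,  0.03526872]), 'moment': array([0.00710155, 0.00260198, 0.04358583]), 'gripper_force': 0.0, 'width': 0.08782723692795212}
0.0188
scene (np.float64(389.0569174477774), 262.03505879911893, 193.00236513673988) [-0.046 -0.318  0.68 ] [[0.56, -0.83, 0.01], [-0.51, -0.36, -0.78], [0.65, 0.43, -0.63]]
top (np.float64(463.4894506027807), 258.41129328245177, 188.68653392204183) [0.353 0.103 1.48 ] [[0.01, -1.0, 0.01], [-0.98, -0.01, -0.18], [0.18, -0.0, -0.98]]
wrist (np.float64(285.2740189904659), 247.29279269254909, 189.73764744714924) [0.294 0.61  0.384] [[-0.35, -0.94, 0.0], [-0.91, 0.33, 0.25], [-0.23, 0.08, -0.97]]
```

View pics/top0.png

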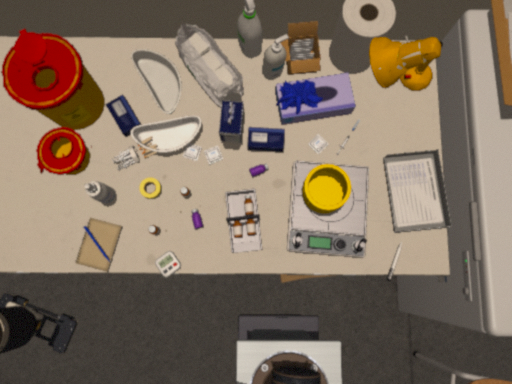

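View pics/scene0.png

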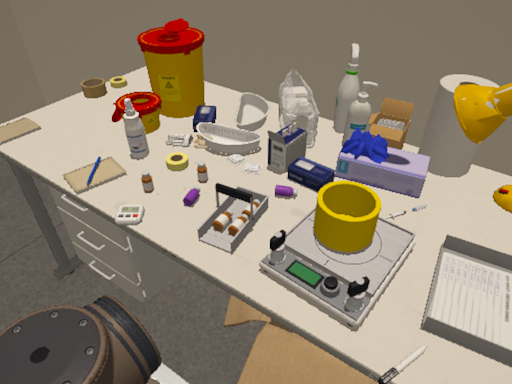

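The top view shows the scale at about (328,208), the tub at (327,188), the knobs at (297,240) and (360,244), and the key at (341,243). The scoop is at (243,220), with desk vials at (185,192) and (154,230). Two purple look-alikes lie at (197,220) and (259,170), to be left alone. Other yellow things that could be mistaken are the sharps bins at (62,150) and (45,75), the lamp at (405,60) and the label roll at (150,188). I'll check these choices in one close crop.

```bash
python3 - <<'E'
from h import *
a=cv2.imread('pics/scene0.png');b=cv2.imread('pics/top0.png')
A=cv2.resize(a[155:315,125:425],None,fx=2.6,fy=2.6,interpolation=3)[:, :780]
B=cv2.resize(b[155:275,140:380],None,fx=3.25,fy=3.25,interpolation=3)[:,:780]
cv2.imwrite('pics/cA.png',A);cv2.imwrite('pics/cB.png',B)
c=cam('top')
for n,u,v,z in[('knobL',297,240,.1),('knobR',360,244,.1),('key',341,243,.06),('tub',327,185,.135),('scoop',243,220,.04),('d1',185,191,.06),('d2',154,229,.06),('scale',328,210,.04),('carton',266,139,.046),('roll',150,188,.02),('timer',168,263,.017)]: print(n,onz(c,u,v,z).round(3))
E
```

```text
knobL [ 0.45 -0.02  0.1 ]
knobR [ 0.439 -0.207  0.1  ]
key [ 0.444 -0.158  0.06 ]
tub [ 0.61  -0.107  0.135]
scoop [0.515 0.143 0.04 ]
d1 [0.602 0.324 0.06 ]
d2 [0.483 0.414 0.06 ]
scale [ 0.548 -0.123  0.04 ]
carton [0.775 0.072 0.046]
roll [0.618 0.442 0.02 ]
timer [0.381 0.375 0.017]
```

View pics/cA.png

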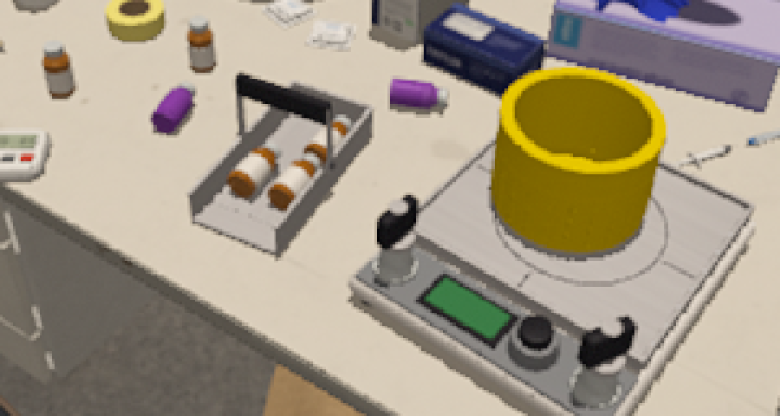

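View pics/cB.png

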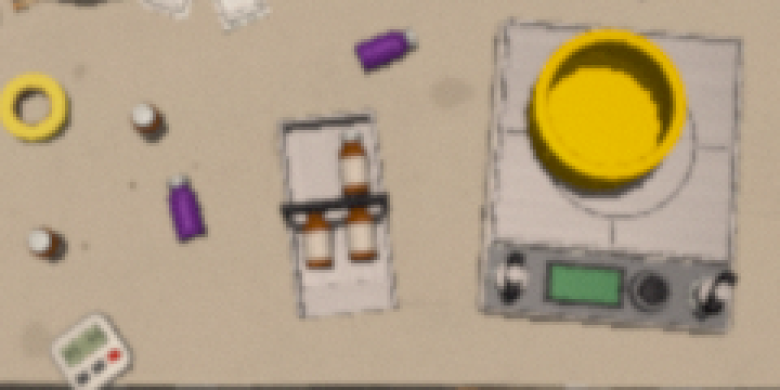

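The crops show 3 vials in the scoop (black bar across it, open end toward the robot) and 2 amber vials on the desk. The tub sits up-left of the ring; ring ticks are seen at about (298,195), (359,200) and (328,226). I'll move the wrist camera over the scale.

```bash
cat >> h.py <<'E'
from scipy.spatial.transform import Rotation as Ro
def rel(P,rpy=None,yaw=None):
    s=get_state();R0=Ro.from_euler('xyz',s['ee_rot'])
    R1=Ro.from_euler('xyz',rpy if rpy is not None else [np.pi,0,s['ee_rot'][2] if yaw is None else yaw])
    d=R0.inv().apply(np.array(P)-s['eef_pos'])*100;w=(R0.inv()*R1).as_rotvec()
    print('rel',P,d.round(2),w.round(3))
def st():
    s=get_state();print('t',round(s['t'],2),'P',s['eef_pos'].round(4),'rpy',s['ee_rot'].round(3),'w',round(s['width'],4),'F',s['force'].round(1),'q6',s['q'].round(2))
E
python3 -c "
from h import *
rel([.47,-.05,.34],yaw=-1.57)"
```

```text
rel [0.47, -0.05, 0.34] [ 45.84  55.92 -11.34] [ 1.000e-03 -1.000e-03  1.217e+00]
```

```bash
python3 -m creep '[[[8.7,0,0,-6,0,0,0.1],[8.7,46,56,-11.3,0,0,1.217],[8.7,46,56,-11.3,0,0,1.217],[8.7,46,56,-11.3,0,0,1.217],[8.7,46,56,-11.3,0,0,1.217],[8.7,46,56,-11.3,0,0,1.217],[8.7,46,56,-11.3,0,0,1.217],[8.7,46,56,-11.3,0,0,1.217],[8.7,46,56,-11.3,0,0,1.217],[8.7,46,56,-11.3,0,0,1.217],[8.7,46,56,-11.3,0,0,1.217],[8.7,46,56,-11.3,0,0,1.217],[8.7,46,56,-11.3,0,0,1.217],[8.7,46,56,-11.3,0,0,1.217],[8.7,46,56,-11.3,0,0,1.217],[8.7,46,56,-11.3,0,0,1.217]]]'
python3 - <<'E'
from h import *
st()
c=cam('wrist');im=grab_frame('wrist');cv2.imwrite('pics/w1.png',im);np.save('w1.npy',np.array(c,dtype=object),allow_pickle=True)
E
```

```text
t: 2.15
eef_pos: [0.4711, -0.0502, 0.3395]
ee_rot: [-3.142, 0.0, -1.569]
force: [0.1, -0.2, -0.1]
width: 0.0869
gripper_force: 0.0
t 2.15 P [ 0.4711 -0.0502  0.3395] rpy [-3.142  0.    -1.569] w 0.0869 F [ 0.1 -0.2 -0.1] q6 [ 0.31 -0.04 -0.22 -0.   -1.39 -0.31]
```

View pics/w1.png

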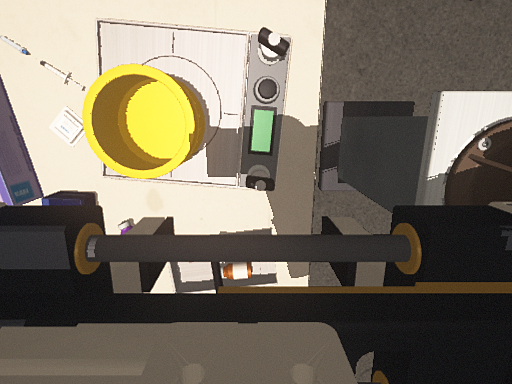

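The wrist view shows the right knob's wing at about (273,42), the key at (267,89), the display at (262,130), the left knob in shadow at (260,183), and the ring and tub at the left. Next I'll measure the knobs from black masks in three views, with an enlarged crop.

```bash
python3 - <<'E'
from h import *
C={'w':np.load('w1.npy',allow_pickle=True),'t':cam('top'),'s':cam('scene')}
I={'w':cv2.imread('pics/w1.png'),'t':cv2.imread('pics/top0.png'),'s':cv2.imread('pics/scene0.png')}
tiles=[]
for k,P in(('L',[.45,-.02,.095]),('R',[.439,-.207,.095])):
    rs=[]
    for n in 'wts':
        u,v=px(C[n],P).astype(int);h=22 if n!='t' else 14
        cr=I[n][max(v-h,0):v+h,u-h:u+h]
        tiles.append(cv2.resize(cr,(260,260),interpolation=cv2.INTER_CUBIC)*(1))
        m=(cr.max(2)<60).astype(np.uint8);nn,lab,stt,cen=cv2.connectedComponentsWithStats(m)
        print(k,n,(u-h,v-h),[(stt[i].tolist(),cen[i].round(1).tolist()) for i in range(1,nn) if stt[i][4]>12])
o=np.vstack([np.hstack(tiles[:3]),np.hstack(tiles[3:])])
o=(255*(o/255.)**.6).astype(np.uint8)
cv2.imwrite('pics/k.png',o)
E
```

```text
L w (np.int64(239), np.int64(164)) [([7, 12, 29, 15, 233], [21.0, 18.0])]
L t (np.int64(282), np.int64(225)) [([13, 17, 4, 6, 18], [14.4, 19.9])]
L s (np.int64(252), np.int64(214)) [([18, 16, 16, 21, 161], [24.9, 27.1])]
R w (np.int64(249), np.int64(23)) [([9, 13, 28, 20, 101], [22.5, 24.3])]
R t (np.int64(345), np.int64(230)) [([11, 16, 6, 6, 21], [13.1, 19.0])]
R s (np.int64(333), np.int64(259)) [([0, 18, 5, 12, 43], [1.4, 23.5]), ([14, 18, 22, 20, 219], [24.2, 28.5])]
```

View pics/k.png

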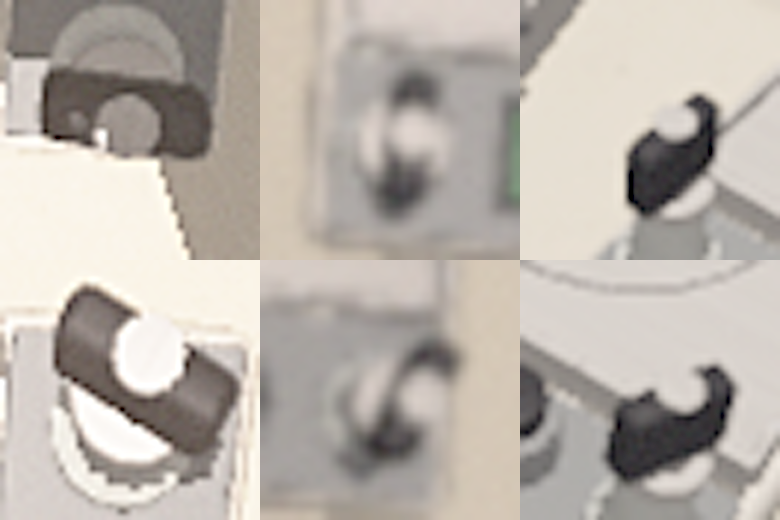

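```bash
python3 - <<'E'
from h import *
C={'w':np.load('w1.npy',allow_pickle=True),'t':cam('top'),'s':cam('scene')}
D={'L':dict(w=(261,185.7),t=(299.2,239.2),s=(279.1,234.7)),'R':dict(w=(275,39.6),t=(363.2,245),s=(361.3,281.2))}
X={}
for k,d in D.items():
    for ns in('wts','ws','wt','ts'):
        print(k,ns,tri([ray(C[n],*d[n]) for n in ns]).round(4))
    X[k]=tri([ray(C[n],*d[n]) for n in 'ws'])
def wing(a,b):
    A=onz(C['w'],*a,.1);B=onz(C['w'],*b,.1);print('len',np.linalg.norm(A-B).round(3),'ang',np.arctan2(*(A-B)[1::-1]).round(3))
f=44/260
wing((239+45*f,164+108*f),(239+210*f,164+122*f))
wing((249+75*f,23+60*f),(249+220*f,23+160*f))
y=X['L']-X['R'];print('sep',np.linalg.norm(y[:2]),'yaw',np.arctan2(-y[0],y[1]))
yw=np.arctan2(-y[0],y[1]);m=(X['L']+X['R'])/2;print('mark',m+.143*np.array([np.cos(yw),np.sin(yw),0]))
# ticks / key
c=C['w'];print('key',tri([ray(c,267,89),ray(C['t'],340.8,243.5)]))
for u,v in((173,42),(173,171),(228,114)):print('tick',onz(c,u,v,.04).round(4))
for u,v in((298.5,195.3),(359,200.2),(328.3,226.4)):print('tickt',onz(C['t'],u,v,.04).round(4))
E
```

```text
L wts [ 0.4516 -0.0259  0.1053]
L ws [ 0.4516 -0.0259  0.1053]
L wt [ 0.4511 -0.025   0.1134]
L ts [ 0.4525 -0.027   0.1035]
R wts [ 0.4365 -0.2148  0.1035]
R ws [ 0.437  -0.2145  0.103 ]
R wt [ 0.4358 -0.2137  0.1022]
R ts [ 0.4365 -0.2163  0.1046]
len 0.04 ang -0.084
len 0.037 ang -0.552
sep 0.18920876348313087 yaw -0.07699515498786186
mark [ 0.58688717 -0.13121515  0.10416524]
key [ 0.44224797 -0.1561333   0.06478564]
tick [ 0.5793 -0.2231  0.04  ]
tick [ 0.591  -0.0317  0.04  ]
tick [ 0.5003 -0.1216  0.04  ]
tickt [ 0.5941 -0.031   0.04  ]
tickt [ 0.5799 -0.2214  0.04  ]
tickt [ 0.4966 -0.123   0.04  ]
```

```bash
python3 -c "
from h import *
rel([.4515,-.026,.079],yaw=-.084)"
```

```text
rel [0.4515, -0.026, 0.079] [-2.41  1.97 26.06] [-0.    -0.    -1.484]
```

```bash
python3 -m creep '[[[6,-2.4,2,5,0,0,-0.7],[6,-2.4,2,10,0,0,-1.484],[6,-2.4,2,17,0,0,-1.484],[6,-2.4,2,17,0,0,-1.484],[6,-2.4,2,17,0,0,-1.484],[6,-2.4,2,17,0,0,-1.484],[6,-2.4,2,17,0,0,-1.484],[6,-2.4,2,17,0,0,-1.484],[6,-2.4,2,17,0,0,-1.484],[6,-2.4,2,21,0,0,-1.484],[6,-2.4,2,24,0,0,-1.484],[6,-2.4,2,26,0,0,-1.484],[6,-2.4,2,26,0,0,-1.484],[0,-2.4,2,26,0,0,-1.484],[0,-2.4,2,26,0,0,-1.484],[0,-2.4,2,26,0,0,-1.484],[0,-2.4,2,26,0,0,-1.484],[0,-2.4,2,26,0,0,-1.484]]]' 25; python3 -c "
from h import *
st();print(get_state()['moment'])"
```

```text
t: 4.45
eef_pos: [0.4522, -0.0242, 0.0799]
ee_rot: [-3.136, -0.002, -0.088]
force: [-12.3, 39.6, 9.4]
width: 0.0156
gripper_force: 19.2
t 4.45 P [ 0.4522 -0.0242  0.0799] rpy [-3.136e+00 -2.000e-03 -8.800e-02] w 0.0156 F [-12.3  39.6   9.4] q6 [ 0.38  0.15 -0.66 -0.01 -0.76  1.11]
[14.93589944  4.30475248 -0.1002044 ]
```

```bash
python3 -m creep '[[[0,0,-0.2,0,0,0,0],[0,0,-0.2,0,0,0,0]]]'; python3 -c "
from h import *
s=get_state();st();print(s['moment'],s['gripper_force'])"
```

```text
t: 4.7
eef_pos: [0.4521, -0.0229, 0.0799]
ee_rot: [-3.138, -0.001, -0.087]
force: [-5.6, 16.1, 3.8]
width: 0.014
gripper_force: 24.7
t 4.7 P [ 0.4521 -0.0229  0.0799] rpy [-3.138e+00 -1.000e-03 -8.700e-02] w 0.014 F [-5.6 16.1  3.8] q6 [ 0.38  0.15 -0.66 -0.   -0.76  1.1 ]
[ 5.54620658  1.78449537 -0.2147923 ] 24.707886278629303
```

```bash
python3 -m creep '[[[0,0,-0.13,0,0,0,0],[0,0,-0.13,0,0,0,0]]]'; python3 -c "
from h import *
s=get_state();st();print(s['moment'],s['gripper_force'])"
python3 -m creep '[[[0,0,-0.13,0,0,0,0.07],[0,0,-0.13,0,0,0,0.14],[0,0,-0.13,0,0,0,0.14]]]'; python3 -c "
from h import *
s=get_state();st();print(s['moment'],s['gripper_force'])"
```

```text
t: 4.95
eef_pos: [0.4521, -0.0227, 0.08]
ee_rot: [-3.14, -0.001, -0.086]
force: [-3.4, 8.1, 4.4]
width: 0.014
gripper_force: 24.7
t 4.95 P [ 0.4521 -0.0227  0.08  ] rpy [-3.14e+00 -1.00e-03 -8.60e-02] w 0.014 F [-3.4  8.1  4.4] q6 [ 0.39  0.15 -0.66 -0.   -0.76  1.1 ]
[ 2.56171049  0.90680684 -0.27477802] 24.714514017105103
t: 5.32
eef_pos: [0.4521, -0.0224, 0.0799]
ee_rot: [-3.141, -0.001, -0.225]
force: [-1.4, 0.7, 4.7]
width: 0.0139
gripper_force: 24.9
t 5.33 P [ 0.4521 -0.0224  0.0799] rpy [-3.141e+00 -1.000e-03 -2.250e-01] w 0.0139 F [-1.4  0.7  4.7] q6 [ 0.39  0.15 -0.66  0.   -0.76  0.96]
[ 0.17868867  0.41887939 -0.00871416] 24.901683926582336
```

```bash
python3 -m creep '[[[0,0,0,0,0,0,0.15],[0,0,0,0,0,0,0.3],[0,0,0,0,0,0,0.3]]]'; python3 -c "
from h import *
s=get_state();st();print(s['moment'],s['gripper_force'])"
```

```text
t: 5.7
eef_pos: [0.4522, -0.0221, 0.0799]
ee_rot: [-3.141, -0.001, -0.524]
force: [-1.7, 3.6, 5.7]
width: 0.0139
gripper_force: 24.9
t 5.7 P [ 0.4522 -0.0221  0.0799] rpy [-3.141e+00 -1.000e-03 -5.240e-01] w 0.0139 F [-1.7  3.6  5.7] q6 [ 0.39  0.15 -0.66 -0.   -0.76  0.66]
[ 1.19883208  0.63389333 -0.039693  ] 24.902208745479584
```

```bash
python3 -m creep '[[[0,0,0,0,0,0,0.17],[0,0,0,0,0,0,0.34],[0,0,0,0,0,0,0.51],[0,0,0,0,0,0,0.68],[0,0,0,0,0,0,0.85],[0,0,0,0,0,0,1.02],[0,0,0,0,0,0,1.19],[0,0,0,0,0,0,1.3],[0,0,0,0,0,0,1.3],[5,0,0,0,0,0,1.3],[6,0,0,0,0,0,1.3],[6,0,0,-4,0,0,1.3],[6,0,0,-8,0,0,1.3],[6,0,0,-8,0,0,1.3]]]'; python3 -c "
from h import *
st();rel([.4365,-.211,.079],yaw=-.56)
im=grab_frame('top');cv2.imwrite('pics/t2.png',im)
im=grab_frame('scene');cv2.imwrite('pics/s2.png',im)"
```

```text
t: 7.45
eef_pos: [0.4534, -0.0222, 0.1623]
ee_rot: [-3.137, 0.003, -1.824]
force: [0.3, 0.2, -0.0]
width: 0.0571
gripper_force: 0.0
t 7.45 P [ 0.4534 -0.0222  0.1623] rpy [-3.137e+00  3.000e-03 -1.824e+00] w 0.0571 F [ 0.3  0.2 -0. ] q6 [ 0.39  0.04 -0.55  0.   -0.97 -0.64]
rel [0.4365, -0.211, 0.079] [18.72 -3.06  8.3 ] [-6.000e-03 -1.000e-03 -1.264e+00]
```

```bash
python3 -c "
from h import *
rel([.437,-.2115,.0795],yaw=-3.69)"
```

```text
rel [0.437, -0.2115, 0.0795] [18.65 -3.36  7.99] [0.    0.    1.865]
```

```bash
python3 -m creep '[[[6,6,-1,0,0,0,0.18],[6,12,-2,0,0,0,0.36],[6,18.6,-3.4,0,0,0,1.865],[6,18.6,-3.4,0,0,0,1.865],[6,18.6,-3.4,0,0,0,1.865],[6,18.6,-3.4,0,0,0,1.865],[6,18.6,-3.4,0,0,0,1.865],[6,18.6,-3.4,0,0,0,1.865],[6,18.6,-3.4,0,0,0,1.865],[6,18.6,-3.4,0,0,0,1.865],[6,18.6,-3.4,0,0,0,1.865],[6,18.6,-3.4,4,0,0,1.865],[6,18.6,-3.4,7,0,0,1.865],[6,18.6,-3.4,8,0,0,1.865],[6,18.6,-3.4,8,0,0,1.865],[2.2,18.6,-3.4,8,0,0,1.865],[1.7,18.6,-3.4,8,0,0,1.865],[1.7,18.6,-3.4,8,0,0,1.865]]]' 6; python3 -c "
from h import *
st();print(get_state()['moment'])"
```

```text
t: 9.8
eef_pos: [0.4381, -0.2111, 0.0802]
ee_rot: [3.141, 0.001, 2.593]
force: [-0.8, -0.3, 0.7]
width: 0.0355
gripper_force: 0.0
t 9.8 P [ 0.4381 -0.2111  0.0802] rpy [3.141e+00 1.000e-03 2.593e+00] w 0.0355 F [-0.8 -0.3  0.7] q6 [-0.04  0.2  -0.59  0.   -0.78 -2.08]
[ 0.012397   -0.17664226  0.05699916]
```

```bash
python3 -m creep '[[[0,0,0,0,0,0,0],[0,0,0,0,0,0,0],[0,0,0,0,0,0,0],[0,0,0,0,0,0,0]]]' 6; python3 -c "
from h import *
st();print(get_state()['moment'])"
```

```text
t: 10.3
eef_pos: [0.4375, -0.2115, 0.0797]
ee_rot: [-3.141, -0.0, 2.593]
force: [-2.7, -5.2, 3.0]
width: 0.0142
gripper_force: 6.0
t 10.3 P [ 0.4375 -0.2115  0.0797] rpy [-3.141 -0.     2.593] w 0.0142 F [-2.7 -5.2  3. ] q6 [-0.04  0.2  -0.59  0.   -0.78 -2.08]
[-1.94193389  0.55088992  0.14344272]
```

```bash
python3 -m creep '[[[0,0,0,0,0,0,0],[0,0,0,0,0,0,-0.15],[0,0,0,0,0,0,-0.3],[0,0,0,0,0,0,-0.3]]]' 25; python3 -c "
from h import *
st();print(get_state()['moment'])"
```

```text
t: 10.8
eef_pos: [0.4373, -0.2117, 0.0797]
ee_rot: [-3.141, -0.001, 2.895]
force: [-2.4, -6.6, 2.6]
width: 0.0139
gripper_force: 24.9
t 10.8 P [ 0.4373 -0.2117  0.0797] rpy [-3.141e+00 -1.000e-03  2.895e+00] w 0.0139 F [-2.4 -6.6  2.6] q6 [-0.04  0.2  -0.59  0.   -0.78 -1.77]
[-2.53023948  0.62695788  0.11374551]
```

```bash
python3 -m creep '[[[0,0,0,0,0,0,-0.17],[0,0,0,0,0,0,-0.34],[0,0,0,0,0,0,-0.51],[0,0,0,0,0,0,-0.68],[0,0,0,0,0,0,-0.85],[0,0,0,0,0,0,-1.02],[0,0,0,0,0,0,-1.19],[0,0,0,0,0,0,-1.36],[0,0,0,0,0,0,-1.45],[0,0,0,0,0,0,-1.45],[6,0,0,0,0,0,-1.45],[6,0,0,0,0,0,-1.45],[6,0,0,-4,0,0,-1.45],[6,0,0,-10,0,0,-1.45],[6,0,0,-10,0,0,-1.45],[6,0,0,-14,0,0,-1.45]]]'; python3 -c "
from h import *
st()
rel([.42,-.05,.30],yaw=-1.57)
rel([.30,-.02,.30],yaw=-1.57)"
```

```text
t: 12.8
eef_pos: [0.4361, -0.2101, 0.218]
ee_rot: [3.137, 0.0, -1.941]
force: [0.9, 0.4, 0.3]
width: 0.0595
gripper_force: 0.0
t 12.8 P [ 0.4361 -0.2101  0.218 ] rpy [ 3.137  0.    -1.941] w 0.0595 F [0.9 0.4 0.3] q6 [-0.04  0.05 -0.4  -0.   -1.12 -0.33]
rel [0.42, -0.05, 0.3] [-14.34   7.33  -8.17] [ 0.005  0.001 -0.371]
rel [0.3, -0.02, 0.3] [-12.8   19.6   -8.11] [ 0.005  0.001 -0.371]
```

```bash
python3 -c "
from h import *
rel([.54,-.12,.36],yaw=-1.57)"
```

```text
rel [0.54, -0.12, 0.36] [-12.16  -6.36 -14.23] [ 0.005  0.001 -0.371]
```

```bash
python3 -m creep '[[[6,0,0,-6,0,0,-0.1],[6,-12.2,-6.4,-14.2,0,0,-0.371],[6,-12.2,-6.4,-14.2,0,0,-0.371],[6,-12.2,-6.4,-14.2,0,0,-0.371],[6,-12.2,-6.4,-14.2,0,0,-0.371],[6,-12.2,-6.4,-14.2,0,0,-0.371]]]'; python3 - <<'E'
from h import *
st()
c=cam('wrist');im=grab_frame('wrist');cv2.imwrite('pics/w3.png',im);np.save('w3.npy',np.array(c,dtype=object),allow_pickle=True)
E
```

```text
t: 13.55
eef_pos: [0.541, -0.1201, 0.3604]
ee_rot: [3.14, 0.0, -1.569]
force: [-0.3, -0.6, -1.6]
width: 0.0602
gripper_force: 0.0
t 13.55 P [ 0.541  -0.1201  0.3604] rpy [ 3.14   0.    -1.569] w 0.0602 F [-0.3 -0.6 -1.6] q6 [ 0.13  0.1  -0.03 -0.   -1.45 -0.13]
```

View pics/w3.png

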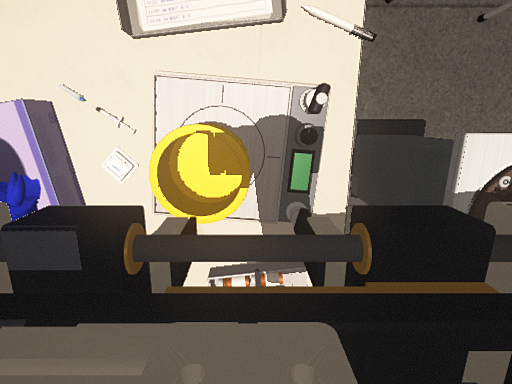

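The view shows the right wing now turned at (318,98), the key at (308,133), the ring visible around (222,140), with ticks at (222,92) and (272,157), and the tub at (198,172). I'll fit circles to both.

```bash
cat >> h.py <<'E'
from scipy.optimize import least_squares
def tubfix(c,im,guess=(.6,-.11),R=.07,zt=.135):
    h=cv2.cvtColor(im,cv2.COLOR_BGR2HSV);m=cv2.inRange(h,(22,170,60),(36,255,255))
    u,v=px(c,[*guess,.1]).astype(int);n,lab,s,cen=cv2.connectedComponentsWithStats(m)
    d=[np.hypot(*(cen[i]-(u,v)))+(s[i,4]<400)*1e3 for i in range(1,n)];i=1+int(np.argmin(d))
    k,_=cv2.findContours((lab==i).astype(np.uint8),cv2.RETR_EXTERNAL,cv2.CHAIN_APPROX_NONE)
    p=max(k,key=len)[:,0].astype(float);o,_=ray(c,0,0)
    X=np.array([onz(c,a,b,zt)[:2] for a,b in p]);g=X.mean(0)
    for _ in range(4):
        q=X-g;away=((q/np.linalg.norm(q,axis=1)[:,None])@((g-o[:2])/np.linalg.norm(g-o[:2])))>-.1
        Y=X[away]
        r=least_squares(lambda z:np.hypot(*(Y-z[:2]).T)-z[2],[*g,R],loss='soft_l1',f_scale=.001);g=r.x[:2]
    return r.x,np.sqrt(np.mean(r.fun**2)),s[i].tolist()
E
python3 - <<'E'
from h import *
c=np.load('w3.npy',allow_pickle=True);im=cv2.imread('pics/w3.png')
print(tubfix(c,im))
ct=cam('top');print(tubfix(ct,cv2.imread('pics/top0.png')))
cs=cam('scene');print(tubfix(cs,cv2.imread('pics/scene0.png')))
def ring(c,im,g0=(.586,-.128),zs=.04):
    b=cv2.morphologyEx(cv2.cvtColor(im,cv2.COLOR_BGR2GRAY),cv2.MORPH_BLACKHAT,np.ones((5,5)))
    v,u=np.where(b>18);X=np.array([onz(c,a,bb,zs)[:2] for a,bb in zip(u,v)])
    g=np.array([*g0,.076])
    for w in(.008,.005,.003,.003):
        d=np.hypot(*(X-g[:2]).T)-g[2];Y=X[abs(d)<w]
        g=least_squares(lambda z:np.hypot(*(Y-z[:2]).T)-z[2],g,loss='soft_l1',f_scale=.001).x
    print('ring',g.round(4),len(Y),np.degrees(np.sort(np.arctan2(*(Y-g[:2]).T[::-1])))[::max(1,len(Y)//8)].round(0))
ring(c,im);ring(ct,cv2.imread('pics/top0.png'));ring(cs,cv2.imread('pics/scene0.png'))
c1=np.load('w1.npy',allow_pickle=True);ring(c1,cv2.imread('pics/w1.png'));print(tubfix(c1,cv2.imread('pics/w1.png')))
print(onz(c,222,92,.04),onz(c,272,157,.04))
E
```

```text
(array([-1.58259841e+02, -3.78659158e+02,  7.00000000e-02]), np.float64(nan), [179, 165, 63, 32, 855])
(array([ 0.6061758 , -0.10815389,  0.06674385]), np.float64(0.0007706600358034672), [303, 164, 48, 49, 1836])
(array([ 0.60357859, -0.11001667,  0.06840238]), np.float64(0.0011189211320045127), [314, 181, 67, 71, 3829])
ring [ 0.5872 -0.1294  0.0755] 282 [-179. -150. -124.  -96.  -72.  -48.   25.  147.  178.]
ring [ 0.5897 -0.1269  0.0775] 136 [-179. -149. -120.  -92.   32.   58.   98.  157.]
ring [ 0.588  -0.1306  0.0753] 177 [-179. -161. -142. -122.  -94.  -66.  -37.  157.  180.]
ring [ 0.5876 -0.1289  0.076 ] 323 [-180. -152. -128. -103.  -78.   82.  115.  150.  178.]
(array([ 0.59007339, -0.11277738,  0.03404416]), np.float64(0.008779581371062991), [126, 82, 42, 75, 1957])
[ 0.57991889 -0.22549292  0.04      ] [ 0.49790921 -0.12193614  0.04      ]
  return _methods._mean(a, axis=axis, dtype=dtype,
  ret = ret.dtype.type(ret / rcount)
```

```bash
python3 - <<'E'
s=open('h.py').read()
s=s.replace("m=cv2.inRange(h,(22,170,60),(36,255,255))","m=cv2.morphologyEx(cv2.inRange(h,(18,150,35),(38,255,255)),cv2.MORPH_CLOSE,np.ones((5,5)))")
s=s.replace("(s[i,4]<400)*1e3","(s[i,4]<1200)*1e3")
open('h.py','w').write(s)
E
python3 - <<'E'
from h import *
for n,f in(('w3','w3'),('w1','w1')):
    print(tubfix(np.load(n+'.npy',allow_pickle=True),cv2.imread(f'pics/{f}.png')))
print(tubfix(cam('top'),cv2.imread('pics/top0.png')));print(tubfix(cam('top'),cv2.imread('pics/t2.png')));print(tubfix(cam('scene'),cv2.imread('pics/scene0.png')))
# fixed radius
E
```

```text
(array([ 0.60519938, -0.11001098,  0.06855546]), np.float64(0.001906207751973857), [149, 123, 102, 101, 7998])
(array([ 0.60503096, -0.10858154,  0.06851931]), np.float64(0.0004444878616032486), [83, 64, 122, 115, 10761])
(array([ 0.60637813, -0.10787181,  0.06744115]), np.float64(0.000771247216869794), [302, 164, 49, 50, 1873])
(array([ 0.60640192, -0.10780976,  0.06749546]), np.float64(0.000784590763792245), [302, 164, 49, 42, 1468])
(array([ 0.60430441, -0.10990385,  0.06830045]), np.float64(0.0011905008707682894), [314, 181, 67, 71, 3850])
```

```bash
python3 -c "
from h import *
rel([.605,-.005,.08],yaw=-1.5708)"
```

```text
rel [0.605, -0.005, 0.08] [-11.54  -6.48  28.05] [0.002 0.    0.001]
```

```bash
python3 -m creep '[[[0,-11.5,-6.5,0,0,0,0],[0,-11.5,-6.5,6,0,0,0],[0,-11.5,-6.5,12,0,0,0],[0,-11.5,-6.5,18,0,0,0],[0,-11.5,-6.5,24,0,0,0],[0,-11.5,-6.5,28,0,0,0],[0,-11.5,-6.5,28,0,0,0],[0,-10.5,-6.5,28,0,0,0],[0,-9.5,-6.5,28,0,0,0],[0,-9,-6.5,28,0,0,0],[0,-8.6,-6.5,28,0,0,0],[0,-8.2,-6.5,28,0,0,0],[0,-7.8,-6.5,28,0,0,0],[0,-7.5,-6.5,28,0,0,0],[0,-7.3,-6.5,28,0,0,0],[0,-7.3,-6.5,28,0,0,0]]]'; python3 -c "
from h import *
st();print(tubfix(cam('top'),grab_frame('top')));print(tubfix(cam('scene'),grab_frame('scene')))"
```

```text
t: 15.6
eef_pos: [0.6062, -0.0477, 0.0814]
ee_rot: [3.141, -0.0, -1.57]
force: [0.1, 0.4, -0.3]
width: 0.0005
gripper_force: 0.0
t 15.6 P [ 0.6062 -0.0477  0.0814] rpy [ 3.141 -0.    -1.57 ] w 0.0005 F [ 0.1  0.4 -0.3] q6 [ 0.24  0.38 -0.32  0.   -0.87 -0.24]
(array([ 0.60959028, -0.15484049,  0.04366668]), np.float64(0.00593379515025984), [310, 167, 48, 47, 1270])
(array([ 0.60534217, -0.13344993,  0.06479996]), np.float64(0.0038235730745688), [322, 185, 68, 72, 3882])
```

```bash
python3 -m creep '[[[0,-2,0,0,0,0,0],[0,-6,0,0,0,0,0],[0,-12,0,-10,0,0,0],[0,-18,0,-14,0,0,0],[0,-18,0,-14,0,0,0],[0,-18,0,-14,0,0,0]]]'; python3 -c "
from h import *
st();print(tubfix(cam('top'),grab_frame('top')));print(tubfix(cam('scene'),grab_frame('scene')))"
```

```text
t: 16.45
eef_pos: [0.6079, 0.1369, 0.2257]
ee_rot: [-3.135, 0.003, -1.566]
force: [-0.7, 0.6, -1.1]
width: 0.0004
gripper_force: 0.0
t 16.45 P [0.6079 0.1369 0.2257] rpy [-3.135e+00  3.000e-03 -1.566e+00] w 0.0004 F [-0.7  0.6 -1.1] q6 [ 0.53  0.27 -0.12  0.   -1.18 -0.53]
(array([ 0.60409773, -0.12874644,  0.06763806]), np.float64(0.000859071385614599), [309, 164, 49, 50, 1883])
(array([ 0.60217077, -0.13221438,  0.06758356]), np.float64(0.0008229432910315884), [322, 185, 68, 72, 3940])
```

```bash
python3 -c "
from h import *
rel([.735,-.13,.25],yaw=-1.5708);rel([.735,-.13,.08],yaw=-1.5708)"
```

```text
rel [0.735, -0.13, 0.25] [ 26.43 -12.85  -2.85] [-0.     0.001  0.003]
rel [0.735, -0.13, 0.08] [ 26.44 -12.85  14.15] [-0.     0.001  0.003]
```

```bash
python3 -m creep '[[[0,6,-4,-3,0,0,0],[0,12,-8,-3,0,0,0],[0,18,-12.8,-3,0,0,0],[0,24,-12.8,-3,0,0,0],[0,26.5,-12.8,-3,0,0,0],[0,26.5,-12.8,3,0,0,0],[0,26.5,-12.8,9,0,0,0],[0,26.5,-12.8,14,0,0,0],[0,26.5,-12.8,14,0,0,0],[0,26.5,-11,14,0,0,0],[0,26.5,-9.8,14,0,0,0],[0,26.5,-9,14,0,0,0],[0,26.5,-8.6,14,0,0,0],[0,26.5,-8.2,14,0,0,0],[0,26.5,-7.9,14,0,0,0],[0,26.5,-7.7,14,0,0,0],[0,26.5,-7.7,14,0,0,0]]]'
python3 -m creep '[[[0,0,-3,0,0,0,0],[0,0,-6,0,0,0,0],[0,0,-6,-8,0,0,0],[0,-6,-3,-14,0,0,0],[0,-12,0,-14,0,0,0],[0,-18,4,-14,0,0,0],[0,-24,4,-14,0,0,0],[0,-26,4,-14,0,0,0],[0,-26,4,-14,0,0,0],[0,-26,4,-14,0,0,0]]]';  python3 -c "
from h import *
st();print(tubfix(cam('top'),grab_frame('top')));print(tubfix(cam('scene'),grab_frame('scene')))"
```

```text
t: 18.68
eef_pos: [0.6834, -0.1323, 0.0814]
ee_rot: [3.141, 0.0, -1.57]
force: [1.2, -0.4, 2.3]
width: 0.0003
gripper_force: 0.9
t: 19.92
eef_pos: [0.6427, 0.1277, 0.2209]
ee_rot: [3.14, -0.001, -1.569]
force: [0.3, -0.1, 0.1]
width: 0.0008
gripper_force: 0.0
t 19.93 P [0.6427 0.1277 0.2209] rpy [ 3.140e+00 -1.000e-03 -1.569e+00] w 0.0008 F [ 0.3 -0.1  0.1] q6 [ 0.49  0.33 -0.04 -0.   -1.2  -0.49]
(array([ 0.58939315, -0.12826322,  0.0673101 ]), np.float64(0.0008331195426133198), [309, 169, 49, 50, 1875])
(array([ 0.58799906, -0.13114599,  0.06756646]), np.float64(0.0008831158302460002), [318, 188, 69, 73, 4017])
```

```bash
python3 -m creep '[[[8,-3,6,-5,0,0,0],[8,-3,12.5,-11,0,0,0],[8,-3,12.5,-11,0,0,0],[8,-3,12.5,-11,0,0,0],[8,-3,12.5,-11,0,0,0]]]';  python3 - <<'E'
from h import *
st()
c=cam('wrist');im=grab_frame('wrist');cv2.imwrite('pics/w4.png',im);np.save('w4.npy',np.array(c,dtype=object),allow_pickle=True)
print(tubfix(c,im))
E
```

```text
t: 20.65
eef_pos: [0.5183, 0.1567, 0.3312]
ee_rot: [3.141, 0.0, -1.571]
force: [0.1, 0.3, -0.6]
width: 0.0444
gripper_force: 0.0
t 20.65 P [0.5183 0.1567 0.3312] rpy [ 3.141  0.    -1.571] w 0.0444 F [ 0.1  0.3 -0.6] q6 [ 0.66  0.09 -0.11 -0.   -1.38 -0.66]
(array([ 2.89018645e+01, -8.83150191e+02,  7.00000000e-02]), np.float64(nan), [279, 282, 187, 12, 1540])
  return _methods._mean(a, axis=axis, dtype=dtype,
  ret = ret.dtype.type(ret / rcount)
```

View pics/w4.png

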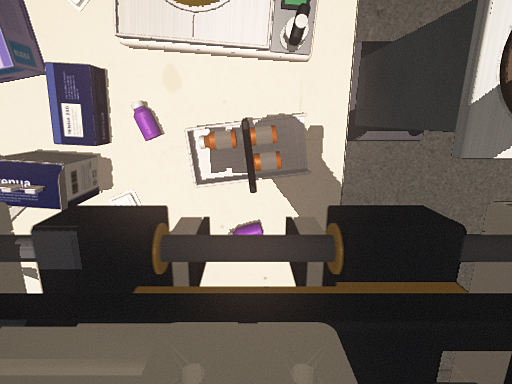

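The wrist view shows the scoop at (247,155) with its bar from (247,118) to (253,191), vials at (220,139), (263,135) and (267,160), and purple look-alikes at (146,120) and (248,230). Next is the bar in two views.

```bash
python3 - <<'E'
from h import *
C={'w':np.load('w4.npy',allow_pickle=True),'s':cam('scene'),'t':cam('top')}
I={'w':cv2.imread('pics/w4.png'),'s':cv2.imread('pics/scene0.png'),'t':cv2.imread('pics/top0.png')}
B={'w':(236,112,262,198),'s':(210,178,256,208),'t':(222,210,265,227)}
E={}
for n in 'wst':
    x0,y0,x1,y1=B[n];cr=I[n][y0:y1,x0:x1];m=(cr.max(2)<(62 if n=='w' else 45)).astype(np.uint8)
    k,lab,s,cen=cv2.connectedComponentsWithStats(m);i=1+np.argmax(s[1:,4]);v,u=np.where(lab==i);p=np.c_[u+x0,v+y0].astype(float)
    rect=cv2.minAreaRect(p.astype(np.float32));c0=np.array(rect[0]);
    bx=cv2.boxPoints(rect);e=sorted([(bx[j]+bx[(j+1)%4])/2 for j in range(4)],key=lambda q:-np.hypot(*(q-c0)))[:2]
    e=sorted(e,key=lambda q:q[1] if n=='w' else -q[0]) # right(-y) end first
    E[n]=(c0,e);print(n,rect[0],rect[1],[q.round(1).tolist() for q in e],s[i,4])
for a,b in(('w','s'),('w','t'),('s','t')):
    print(a,b,'mid',tri([ray(C[n],*E[n][0]) for n in(a,b)]).round(4),[tri([ray(C[n],*E[n][1][j]) for n in(a,b)]).round(4) for j in(0,1)])
A=[onz(C['w'],*E['w'][1][j],.107) for j in(0,1)];print(A,np.linalg.norm(A[0]-A[1]),np.arctan2(*(A[1]-A[0])[1::-1]))
E
```

```text
w (249.16156005859375, 160.29234313964844) (62.38947296142578, 6.449806213378906) [[245.3000030517578, 129.3000030517578], [253.0, 191.1999969482422]] 344
s (232.8878936767578, 192.37513732910156) (36.73915100097656, 7.758578777313232) [[250.3000030517578, 198.39999389648438], [215.5, 186.39999389648438]] 275
t (249.2647247314453, 216.55886840820312) (2.1828205585479736, 5.093247413635254) [[251.6999969482422, 215.89999389648438], [246.8000030517578, 217.1999969482422]] 12
w s mid [0.5162 0.1457 0.0952] [array([0.5228, 0.102 , 0.0927]), array([0.5095, 0.1913, 0.097 ])]
w t mid [0.5104 0.126  0.211 ] [array([0.5213, 0.1109, 0.0824]), array([0.5032, 0.1321, 0.3029])]
s t mid [0.5121 0.1284 0.107 ] [array([0.5273, 0.1091, 0.085 ]), array([0.4958, 0.1458, 0.131 ])]
[array([0.51994131, 0.10552383, 0.107     ]), array([0.50934502, 0.18941892, 0.107     ])] 0.08456162374073996 1.6964351068958188
```

```bash
python3 -c "
from h import *
rel([.516,.1417,.078],yaw=-1.445)"
```

```text
rel [0.516, 0.1417, 0.078] [ 1.48  0.2  25.25] [ 0.002 -0.001 -0.126]
```

```bash
python3 -m creep '[[[6,1.5,0.2,6,0,0,-0.126],[6,1.5,0.2,12,0,0,-0.126],[6,1.5,0.2,18,0,0,-0.126],[6,1.5,0.2,22,0,0,-0.126],[6,1.5,0.2,25.2,0,0,-0.126],[6,1.5,0.2,25.2,0,0,-0.126],[0.8,1.5,0.2,25.2,0,0,-0.126],[0.8,1.5,0.2,25.2,0,0,-0.126],[0.8,1.5,0.2,25.2,0,0,-0.126],[0.8,1.5,0.2,25.2,0,0,-0.126],[0,1.5,0.2,25.2,0,0,-0.126],[0,1.5,0.2,25.2,0,0,-0.126]]]' 10; python3 -c "
from h import *
st()"
```

```text
t: 22.2
eef_pos: [0.5163, 0.1426, 0.0798]
ee_rot: [-3.141, 0.0, -1.444]
force: [-1.1, -0.9, 1.9]
width: 0.0104
gripper_force: 10.0
t 22.2 P [0.5163 0.1426 0.0798] rpy [-3.141  0.    -1.444] w 0.0104 F [-1.1 -0.9  1.9] q6 [ 0.64  0.28 -0.48 -0.   -0.81 -0.51]
```

```bash
python3 -m creep '[[[0,0,0,0,0,0,0],[0,0,0,-2,0,0,0],[0,0,0,-5,0,0,0],[0,0,0,-9,0,0,0],[0,0,0,-13,0,0,0],[0,0,0,-17,0,0,0],[0,0,0,-19,0,0,0],[0,0,0,-19,0,0,0]]]' 45; python3 -c "
from h import *
st();rel([.703,-.129,.26],yaw=-1.5708)"
```

```text
t: 23.2
eef_pos: [0.5165, 0.1428, 0.2702]
ee_rot: [-3.14, 0.001, -1.444]
force: [-1.2, 0.1, -5.3]
width: 0.01
gripper_force: 45.0
t 23.2 P [0.5165 0.1428 0.2702] rpy [-3.140e+00  1.000e-03 -1.444e+00] w 0.01 F [-1.2  0.1 -5.3] q6 [ 0.64  0.1  -0.23 -0.   -1.24 -0.51]
rel [0.703, -0.129, 0.26] [ 29.33 -15.06   1.01] [-0.001  0.001  0.127]
```

```bash
python3 -m creep '[[[0,1,-0.5,0,0,0,0],[0,3,-1.5,0,0,0,0.02],[0,6,-3,0,0,0,0.04],[0,9,-4.6,0,0,0,0.05],[0,12,-6.2,0,0,0,0.06],[0,15,-7.7,0,0,0,0.07],[0,18,-9.2,0,0,0,0.08],[0,21,-10.8,0,0,0,0.09],[0,24,-12.3,0.3,0,0,0.11],[0,26.5,-13.6,0.6,0,0,0.12],[0,28.3,-14.5,0.9,0,0,0.127],[0,29.3,-15,1,0,0,0.127],[0,29.3,-15,1,0,0,0.127],[0,29.3,-15,1,0,0,0.127]]]'; python3 - <<'E'
from h import *
st();im=grab_frame('scene');cv2.imwrite('pics/s5.png',im);t=grab_frame('top')
print(tubfix(cam('top'),t),tubfix(cam('scene'),im))
s=get_state();P0=s['eef_pos'];R0=Ro.from_euler('xyz',s['ee_rot'])
for th in (15,30,40,50,58):
    a=np.radians(th);c,n=np.cos(a),np.sin(a)
    P=np.array([.608+.095*c-.0798*n,-.129,.16+.095*n+.0798*c]);print(th,round(a,3),(R0.inv().apply(P-P0)*100).round(1))
E
```

```text
t: 24.95
eef_pos: [0.7019, -0.1284, 0.2598]
ee_rot: [-3.141, 0.0, -1.57]
force: [-0.7, -0.3, -5.1]
width: 0.0094
gripper_force: 45.0
t 24.95 P [ 0.7019 -0.1284  0.2598] rpy [-3.141  0.    -1.57 ] w 0.0094 F [-0.7 -0.3 -5.1] q6 [ 0.09  0.41  0.16 -0.   -1.32 -0.09]
(array([ 1.04711838, -0.42470415,  0.0449057 ]), np.float64(0.009390503163441815), [369, 37, 73, 53, 1836]) (array([ 0.58626746, -0.13193701,  0.06857509]), np.float64(0.0008459044132840757), [318, 188, 70, 73, 4022])
15 0.262 [ 0.1  2.3 -0.2]
30 0.524 [ 0.1  5.2 -1.6]
40 0.698 [ 0.1  7.3 -2.2]
50 0.873 [ 0.1  9.4 -2.4]
58 1.012 [ 0.1 11.1 -2.3]
```

View pics/s5.png

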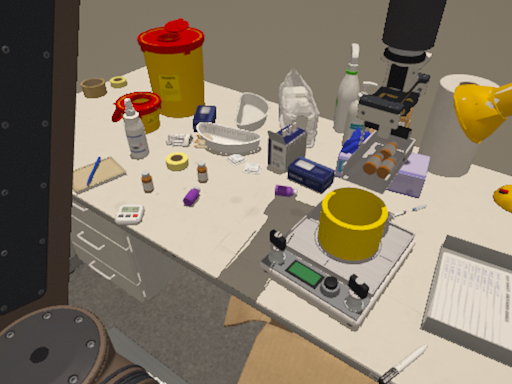

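The scene view shows the scoop held at (380,160) above and behind the tub with its vials inside; the tub at (352,222) stands in the ring. Now I'll tip slowly.

```bash
python3 -m creep '[[[0,0.1,1.1,0.3,0.13,0,0],[0,0.1,2.3,-0.2,0.262,0,0],[0,0.1,3,-0.5,0.33,0,0],[0,0.1,3.7,-0.8,0.39,0,0],[0,0.1,4.4,-1.2,0.45,0,0],[0,0.1,5.2,-1.6,0.524,0,0],[0,0.1,5.9,-1.8,0.58,0,0],[0,0.1,6.6,-2,0.64,0,0],[0,0.1,7.3,-2.2,0.698,0,0],[0,0.1,8,-2.3,0.76,0,0],[0,0.1,8.7,-2.35,0.82,0,0],[0,0.1,9.4,-2.4,0.873,0,0],[0,0.1,9.4,-2.4,0.873,0,0],[0,0.1,9.4,-2.4,0.873,0,0],[0,0.1,9.4,-2.4,0.873,0,0],[0,0.1,9.4,-2.4,0.873,0,0]]]'; python3 - <<'E'
from h import *
st();im=grab_frame('scene');cv2.imwrite('pics/s6.png',im);print(tubfix(cam('scene'),im))
E
```

```text
t: 27.05
eef_pos: [0.6077, -0.1476, 0.2935]
ee_rot: [-2.287, 0.025, -1.54]
force: [1.0, 0.5, -4.3]
width: 0.0098
gripper_force: 45.0
t 27.05 P [ 0.6077 -0.1476  0.2935] rpy [-2.287  0.025 -1.54 ] w 0.0098 F [ 1.   0.5 -4.3] q6 [ 0.05 -0.13 -0.85  0.35 -0.   -0.39]
(array([ 0.58172019, -0.1314492 ,  0.06886054]), np.float64(0.0035367586951698237), [318, 188, 69, 73, 3790])
```

View pics/s6.png

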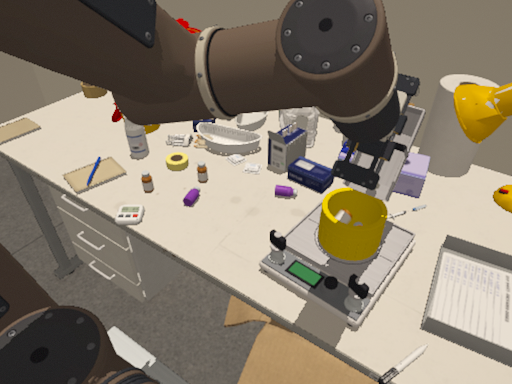

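```bash
cat >> h.py <<'E'
def amber(c,im,z=.06,amin=6):
    h=cv2.cvtColor(im,cv2.COLOR_BGR2HSV);m=cv2.inRange(h,(5,120,60),(17,255,230))
    n,l,s,cen=cv2.connectedComponentsWithStats(m)
    return [(s[i].tolist(),onz(c,*cen[i],z).round(3).tolist()) for i in range(1,n) if s[i,4]>=amin]
E
python3 - <<'E'
from h import *
w=grab_frame('wrist');cv2.imwrite('pics/w7.png',w)
for a in amber(cam('wrist'),w,.2,15):print('w',a)
im=cv2.imread('pics/s6.png')
for a in amber(cam('scene'),im,.06):
    if a[0][0]>300 and a[0][1]<290 and a[0][0]<430: print('s',a)
E
```

```text
w ([215, 1, 5, 15, 18], [0.759, -0.315, 0.2])
w ([215, 0, 23, 25, 110], [0.74, -0.307, 0.2])
w ([146, 39, 10, 16, 27], [0.928, -0.303, 0.2])
w ([426, 153, 16, 13, 62], [0.544, -0.189, 0.2])
w ([390, 158, 26, 25, 321], [0.561, -0.178, 0.2])
w ([371, 188, 17, 23, 141], [0.574, -0.158, 0.2])
w ([442, 195, 26, 16, 173], [0.529, -0.167, 0.2])
w ([398, 200, 27, 25, 435], [0.551, -0.153, 0.2])
w ([215, 223, 9, 34, 105], [0.77, -0.051, 0.2])
w ([216, 257, 7, 17, 47], [0.77, -0.013, 0.2])
w ([273, 257, 7, 14, 40], [0.668, -0.062, 0.2])
w ([443, 261, 23, 1, 23], [0.523, -0.13, 0.2])
w ([65, 282, 243, 11, 1025], [0.834, 0.057, 0.2])
w ([304, 282, 96, 11, 642], [0.584, -0.079, 0.2])
s ([344, 210, 7, 7, 16], [0.649, -0.1, 0.06])
```

View pics/w7.png

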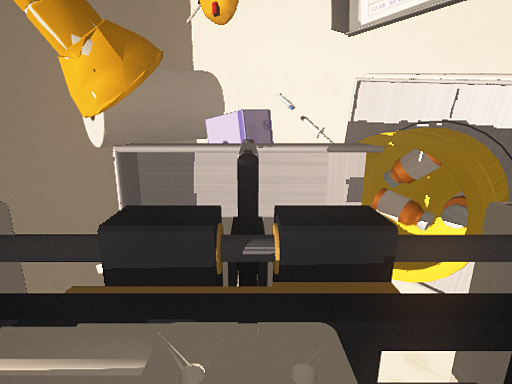

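The wrist view shows all three vials in the tub at (410,165), (398,205) and (455,210), and the scoop empty. I'll untilt it and take it back.

```bash
python3 - <<'E'
from h import *
s=get_state();P0=s['eef_pos'];R0=Ro.from_euler('xyz',s['ee_rot'])
for th in (35,20,0):
    a=np.radians(th);c,n=np.cos(a),np.sin(a)
    P=np.array([.608+.095*c-.0798*n,-.129,.18+.095*n+.0798*c]);rel(P,rpy=[-np.pi+a,0,-1.5708])
E
```

```text
rel [ 0.64004804 -0.129       0.29985809] [-1.79 -2.61  2.09] [-0.243  0.04   0.006]
rel [ 0.66997759 -0.129       0.28747938] [-1.67 -3.65  5.16] [-0.505  0.039  0.011]
rel [ 0.703  -0.129   0.2598] [-1.49 -3.73  9.46] [-0.854  0.037  0.018]
```

```bash
python3 -m creep '[[[0,-1.8,-2.6,2,-0.12,0.02,0],[0,-1.8,-2.6,2,-0.24,0.04,0],[0,-1.7,-3.2,3.5,-0.37,0.04,0.01],[0,-1.7,-3.7,5.1,-0.5,0.04,0.01],[0,-1.6,-3.7,7.2,-0.68,0.04,0.01],[0,-1.5,-3.7,9.4,-0.854,0.037,0.018],[0,-1.5,-3.7,9.4,-0.854,0.037,0.018],[0,-1.5,-3.7,9.4,-0.854,0.037,0.018],[0,-1.5,-3.7,9.4,-0.854,0.037,0.018],[0,-1.5,-3.7,9.4,-0.854,0.037,0.018],[0,-1.5,-3.7,9.4,-0.854,0.037,0.018]]]'; python3 - <<'E'
from h import *
st();rel([.516,.142,.26],yaw=-1.445)
E
```

```text
t: 28.52
eef_pos: [0.7018, -0.1291, 0.2627]
ee_rot: [-3.138, 0.001, -1.571]
force: [0.0, 0.3, -3.3]
width: 0.0098
gripper_force: 45.0
t 28.52 P [ 0.7018 -0.1291  0.2627] rpy [-3.138e+00  1.000e-03 -1.571e+00] w 0.0098 F [ 0.   0.3 -3.3] q6 [ 0.09  0.4   0.16 -0.   -1.32 -0.09]
rel [0.516, 0.142, 0.26] [-27.1   18.59   0.21] [-0.004  0.001 -0.126]
```

```bash
python3 -m creep '[[[0,-3,2,0,0,0,0],[0,-8,5.5,0,0,0,-0.05],[0,-13,9,0,0,0,-0.1],[0,-18,12.5,0,0,0,-0.126],[0,-23,16,0.2,0,0,-0.126],[0,-27.1,18.6,0.2,0,0,-0.126],[0,-27.1,18.6,4,0,0,-0.126],[0,-27.1,18.6,9,0,0,-0.126],[0,-27.1,18.6,13,0,0,-0.126],[0,-27.1,18.6,16,0,0,-0.126],[0,-27.1,18.6,17.5,0,0,-0.126],[0,-27.1,18.6,17.9,0,0,-0.126],[0,-27.1,18.6,18,0,0,-0.126],[0,-27.1,18.6,18.2,0,0,-0.126],[0,-27.1,18.6,18.2,0,0,-0.126]]]'; python3 - <<'E'
from h import *
st()
E
```

```text
t: 30.4
eef_pos: [0.5175, 0.143, 0.0806]
ee_rot: [-3.138, 0.002, -1.444]
force: [-3.9, 2.2, 8.0]
width: 0.0098
gripper_force: 45.0
t 30.4 P [0.5175 0.143  0.0806] rpy [-3.138e+00  2.000e-03 -1.444e+00] w 0.0098 F [-3.9  2.2  8. ] q6 [ 0.64  0.28 -0.48  0.   -0.81 -0.51]
```

```bash
python3 -m creep '[[[4,0,0,0,0,0,0],[6,0,0,0,0,0,0],[6,0,0,0,0,0,0],[6,0,0,-5,0,0,0],[6,0,0,-11,0,0,0],[6,0,0,-17,0,0,0],[8,-6,-1,-22,0,0,-0.126],[8,-12,-2,-25,0,0,-0.126],[8,-18,-2,-25,0,0,-0.126],[8,-24,-2,-25,0,0,-0.126],[8,-29,-2,-25,0,0,-0.126],[8,-29,-2,-25,0,0,-0.126],[8,-29,-2,-25,0,0,-0.126]]]'; python3 - <<'E'
from h import *
st();c=cam('wrist');w=grab_frame('wrist');cv2.imwrite('pics/w8.png',w);np.save('w8.npy',np.array(c,dtype=object),allow_pickle=True)
cs=cam('scene');ct=cam('top');s=grab_frame('scene');t=grab_frame('top');cv2.imwrite('pics/s8.png',s);cv2.imwrite('pics/t8.png',t)
print(tubfix(cs,s),tubfix(ct,t))
for n,C,I in(('w',c,w),('s',cs,s),('t',ct,t)):
    for a in amber(C,I,.03,5):
        P=a[1]
        if .4<P[0]<.75 and .2<P[1]<.55:print(n,a)
E
```

```text
t: 32.02
eef_pos: [0.4997, 0.4324, 0.3278]
ee_rot: [3.141, -0.001, -1.318]
force: [0.4, 0.1, -0.0]
width: 0.0795
gripper_force: 0.0
t 32.02 P [0.4997 0.4324 0.3278] rpy [ 3.141e+00 -1.000e-03 -1.318e+00] w 0.0795 F [ 0.4  0.1 -0. ] q6 [ 1.01  0.29  0.14  0.   -1.42 -0.76]
(array([ 0.58790623, -0.13107672,  0.06754067]), np.float64(0.0008463927980190651), [318, 188, 69, 73, 3914]) (array([ 0.58948809, -0.12827519,  0.06742438]), np.float64(0.0008407751526278218), [309, 169, 49, 50, 1594])
w ([186, 64, 19, 21, 119], [0.602, 0.329, 0.03])
w ([162, 136, 9, 9, 14], [0.631, 0.432, 0.03])
w ([93, 141, 5, 4, 11], [0.738, 0.465, 0.03])
w ([99, 142, 6, 7, 20], [0.729, 0.466, 0.03])
w ([110, 143, 4, 3, 7], [0.712, 0.461, 0.03])
w ([92, 149, 4, 3, 6], [0.739, 0.477, 0.03])
w ([250, 148, 18, 18, 111], [0.484, 0.419, 0.03])
w ([174, 155, 9, 4, 10], [0.607, 0.455, 0.03])
w ([168, 156, 5, 3, 6], [0.62, 0.459, 0.03])
s ([197, 167, 9, 6, 45], [0.611, 0.332, 0.03])
s ([142, 175, 10, 8, 58], [0.49, 0.426, 0.03])
s ([145, 190, 8, 2, 8], [0.456, 0.382, 0.03])
t ([142, 149, 4, 5, 12], [0.735, 0.465, 0.03])
t ([184, 190, 5, 6, 12], [0.599, 0.323, 0.03])
t ([151, 225, 7, 9, 27], [0.483, 0.417, 0.03])
```

View pics/w8.png

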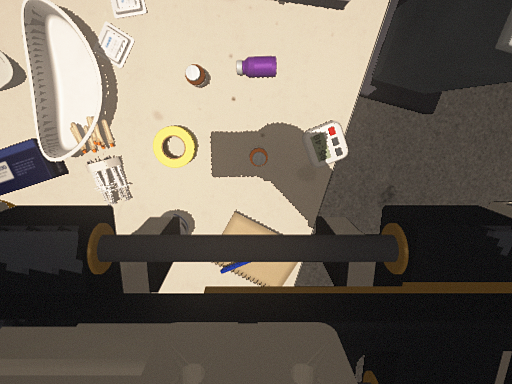

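The wrist view shows the vial caps at (193,73) and (258,156, in shadow), the label roll at (174,146), the timer at (327,143) and the purple look-alike at (258,67). The tub is still in the ring. I'll triangulate the caps.

```bash
python3 - <<'E'
from h import *
c=np.load('w8.npy',allow_pickle=True);cs=cam('scene');ct=cam('top')
for w,s,t in(((193.5,72.5),(201.9,164),(184.2,189)),((258,156),(146.2,173.3),(153,227.5))):
    P=tri([ray(c,*w),ray(cs,*s)]);print(P.round(4),onz(c,*w,.06).round(4),onz(ct,*t,.06).round(4))
I=cv2.imread('pics/w8.png')
for (u,v) in((193,73),(258,156)):
    cr=cv2.cvtColor(I[v-14:v+14,u-14:u+14],cv2.COLOR_BGR2GRAY);print(cv2.HoughCircles(cv2.resize(cr,None,fx=4,fy=4,interpolation=3),cv2.HOUGH_GRADIENT,1,20,param1=80,param2=14,minRadius=20,maxRadius=44))
E
```

```text
[0.606  0.326  0.0536] [0.6029 0.3279 0.06  ] [0.6079 0.3263 0.06  ]
[0.4858 0.4181 0.055 ] [0.4856 0.418  0.06  ] [0.4874 0.4176 0.06  ]
[[[65.5 61.5 42.3]
  [45.5 57.5 37.8]
  [81.5 85.5 21.7]
  [85.5 63.5 32.2]]]
[[[58.5 59.5 39.1]]]
```

```bash
python3 -c "
from h import *
rel([.604,.327,.024],yaw=-1.5708)"
```

```text
rel [0.604, 0.327, 0.024] [12.68 -7.45 30.49] [-0.001  0.001  0.25 ]
```

```bash
python3 -m creep '[[[6,6,-4,3,0,0,0.12],[6,12.7,-7.5,8,0,0,0.25],[6,12.7,-7.5,14,0,0,0.25],[6,12.7,-7.5,20,0,0,0.25],[6,12.7,-7.5,20,0,0,0.25],[6,12.7,-7.5,24,0,0,0.25],[6,12.7,-7.5,28,0,0,0.25],[6,12.7,-7.5,30.5,0,0,0.25],[6,12.7,-7.5,30.5,0,0,0.25],[6,12.7,-7.5,30.5,0,0,0.25],[2.6,12.7,-7.5,30.5,0,0,0.25],[2.6,12.7,-7.5,30.5,0,0,0.25],[2.6,12.7,-7.5,30.5,0,0,0.25],[2.6,12.7,-7.5,30.5,0,0,0.25],[2.6,12.7,-7.5,30.5,0,0,0.25]]]' 10; python3 -m creep '[[[2.2,0,0,0,0,0,0],[2.2,0,0,-6,0,0,0],[2.2,0,0,-12,0,0,0],[2.2,0,0,-18,0,0,0],[2.2,0,0,-20,0,0,0],[2.2,0,0,-20,0,0,0]]]' 15;python3 -c "
from h import *
st();rel([.588,-.13,.225],yaw=-1.5708);rel([.588,-.13,.118],yaw=-1.5708)"
```

```text
t: 34.05
eef_pos: [0.6043, 0.3282, 0.0237]
ee_rot: [-3.141, 0.001, -1.569]
force: [-0.4, -0.2, 2.3]
width: 0.0289
gripper_force: 10.0
t: 34.8
eef_pos: [0.6047, 0.3284, 0.2254]
ee_rot: [-3.139, 0.003, -1.569]
force: [0.5, -0.3, -0.4]
width: 0.0286
gripper_force: 15.0
t 34.8 P [0.6047 0.3284 0.2254] rpy [-3.139e+00  3.000e-03 -1.569e+00] w 0.0286 F [ 0.5 -0.3 -0.4] q6 [ 0.78  0.38  0.04 -0.   -1.23 -0.78]
rel [0.588, -0.13, 0.225] [45.84  1.74 -0.1 ] [-0.003  0.003  0.002]
rel [0.588, -0.13, 0.118] [45.87  1.77 10.6 ] [-0.003  0.003  0.002]
```

```bash
python3 -m creep '[[[2.2,6,0.2,-1,0,0,0],[2.2,12,0.4,-1,0,0,0],[2.2,18,0.6,-1,0,0,0],[2.2,24,0.8,-1,0,0,0],[2.2,29,1,-1,0,0,0],[2.2,31,1.2,-1,0,0,0],[2.2,31,1.2,-1,0,0,0]]]';python3 -c "
from h import *
print(tubfix(cam('top'),grab_frame('top')));print(tubfix(cam('scene'),grab_frame('scene')))
st();rel([.588,-.13,.225],yaw=-1.5708);rel([.588,-.13,.118],yaw=-1.5708)"
```

```text
t: 35.67
eef_pos: [0.592, 0.0168, 0.232]
ee_rot: [3.14, 0.0, -1.571]
force: [-0.4, 0.2, -0.4]
width: 0.0286
gripper_force: 15.0
(array([ 0.58929402, -0.12842921,  0.06723891]), np.float64(0.0007511386563295812), [309, 170, 49, 49, 1580])
(array([ 0.58770004, -0.13106592,  0.06769514]), np.float64(0.0008531325794450575), [318, 188, 69, 73, 3916])
t 35.77 P [0.5925 0.0184 0.2323] rpy [ 3.141  0.    -1.569] w 0.0284 F [0.2 1.  0.2] q6 [ 0.36  0.22 -0.17 -0.   -1.18 -0.36]
rel [0.588, -0.13, 0.225] [14.84  0.47  0.73] [0.001 0.    0.001]
rel [0.588, -0.13, 0.118] [14.85  0.46 11.43] [0.001 0.    0.001]
```

```bash
python3 -m creep '[[[2.2,6,0.2,0,0,0,0],[2.2,11,0.4,0,0,0,0],[2.2,14.8,0.5,0.7,0,0,0],[2.2,14.8,0.5,0.7,0,0,0],[2.2,14.8,0.5,5,0,0,0],[2.2,14.8,0.5,9,0,0,0],[2.2,14.8,0.5,11.3,0,0,0],[2.2,14.8,0.5,11.3,0,0,0],[4.4,14.8,0.5,11.3,0,0,0],[4.4,14.8,0.5,11.3,0,0,0],[4.4,14.8,0.5,11.3,0,0,0]]]';python3 -m creep '[[[4.4,0,0,-3,0,0,0],[4.4,0,0,-8,0,0,0],[4.4,0,0,-12,0,0,0],[4.4,-6,-1,-16,0,0,0],[4.4,-12,-2,-16,0,0,0],[4.4,-18,-2,-16,0,0,0],[4.4,-18,-2,-16,0,0,0]]]';python3 -c "
from h import *
c=cam('wrist');w=grab_frame('wrist');cv2.imwrite('pics/w9.png',w)
print(tubfix(cam('top'),grab_frame('top')));s=grab_frame('scene');cv2.imwrite('pics/s9.png',s);print(tubfix(cam('scene'),s))
st();rel([.486,.418,.23],yaw=-1.5708);rel([.486,.418,.024],yaw=-1.5708)
for a in amber(c,w,.07,15): print(a)"
```

```text
t: 37.15
eef_pos: [0.5885, -0.1299, 0.1212]
ee_rot: [-3.139, 0.001, -1.569]
force: [0.5, 0.6, 0.5]
width: 0.0437
gripper_force: 0.0
t: 38.02
eef_pos: [0.6076, 0.0535, 0.2808]
ee_rot: [-3.14, 0.001, -1.565]
force: [-0.0, -0.3, -0.1]
width: 0.0443
gripper_force: 0.0
(array([ 0.58939616, -0.12836543,  0.06730395]), np.float64(0.000807560073054239), [309, 169, 49, 50, 1453])
(array([ 0.58790623, -0.13107672,  0.06754067]), np.float64(0.0008463927980190651), [318, 188, 69, 73, 3902])
t 38.17 P [0.6075 0.0498 0.2806] rpy [-3.141  0.    -1.569] w 0.0438 F [ 0.1 -0.3 -0.7] q6 [ 0.4   0.22 -0.06 -0.   -1.29 -0.4 ]
rel [0.486, 0.418, 0.23] [-36.84  12.07   5.07] [-0.001  0.     0.002]
rel [0.486, 0.418, 0.024] [-36.83  12.08  25.67] [-0.001  0.     0.002]
([239, 0, 19, 9, 124], [0.607, -0.139, 0.07])
([290, 0, 28, 29, 318], [0.547, -0.126, 0.07])
([258, 12, 22, 22, 275], [0.584, -0.119, 0.07])
([224, 22, 9, 21, 103], [0.63, -0.11, 0.07])
([251, 28, 18, 28, 348], [0.594, -0.099, 0.07])
([153, 223, 17, 51, 311], [0.729, 0.165, 0.07])
([326, 223, 17, 51, 282], [0.483, 0.164, 0.07])
([136, 282, 332, 11, 1703], [0.509, 0.229, 0.07])
```

Vial d1 is in and the tub has not moved. Now d2.

```bash
python3 -m creep '[[[5.2,-6,2,0,0,0,0],[5.2,-12,4,0,0,0,0],[5.2,-18,6,0,0,0,0],[5.2,-24,8,0,0,0,0],[5.2,-30,10,3,0,0,0],[5.2,-36.8,12.1,5,0,0,0],[5.2,-36.8,12.1,5,0,0,0],[5.2,-36.8,12.1,11,0,0,0],[5.2,-36.8,12.1,17,0,0,0],[5.2,-36.8,12.1,22,0,0,0],[5.2,-36.8,12.1,25.7,0,0,0],[5.2,-36.8,12.1,25.7,0,0,0],[5.2,-36.8,12.1,25.7,0,0,0],[2.6,-36.8,12.1,25.7,0,0,0],[2.6,-36.8,12.1,25.7,0,0,0],[2.6,-36.8,12.1,25.7,0,0,0],[2.2,-36.8,12.1,25.7,0,0,0]]]' 10; python3 -m creep '[[[2.2,0,0,0,0,0,0],[2.2,0,0,-6,0,0,0],[2.2,0,0,-12,0,0,0],[2.2,0,0,-18,0,0,0],[2.2,0,0,-20,0,0,0],[2.2,0,0,-20,0,0,0]]]' 15;python3 -c "
from h import *
st();rel([.588,.017,.24],yaw=-1.5708)"
```

```text
t: 40.3
eef_pos: [0.4863, 0.4182, 0.0243]
ee_rot: [-3.141, 0.001, -1.569]
force: [-1.9, -1.4, 6.0]
width: 0.0286
gripper_force: 10.0
t: 41.05
eef_pos: [0.4864, 0.4184, 0.2255]
ee_rot: [-3.139, 0.004, -1.569]
force: [-0.2, -0.4, -1.2]
width: 0.0287
gripper_force: 15.0
t 41.05 P [0.4864 0.4184 0.2255] rpy [-3.139  0.004 -1.569] w 0.0287 F [-0.2 -0.4 -1.2] q6 [ 1.01  0.3  -0.07  0.   -1.19 -1.01]
rel [0.588, 0.017, 0.24] [ 40.16 -10.09  -1.58] [-0.002  0.004  0.002]
```

```bash
python3 -m creep '[[[2.2,6,-1.5,-2,0,0,0],[2.2,12,-3,-5,0,0,0],[2.2,18,-4.5,-7,0,0,0],[2.2,24,-6,-7,0,0,0],[2.2,30,-7.5,-7,0,0,0],[2.2,36,-9,-7,0,0,0],[2.2,42,-10.1,-7,0,0,0],[2.2,45,-10.1,-7,0,0,0],[2.2,45,-10.1,-7,0,0,0]]]';python3 - <<'E'
from h import *
st();c=cam('wrist');w=grab_frame('wrist')
print(tubfix(cam('scene'),grab_frame('scene')),tubfix(c,w))
u,v=px(c,[.588,-.13,.1]).astype(int);print(u,v)
y0=max(v-65,0);cr=w[y0:v+65,u-80:u+80];print(u-80,y0);cv2.imwrite('pics/w10.png',cv2.resize(cr,None,fx=4,fy=4,interpolation=3))
np.save('w10.npy',np.array(c,dtype=object),allow_pickle=True)
E
```

```text
t: 42.18
eef_pos: [0.5869, -0.0346, 0.291]
ee_rot: [3.139, -0.0, -1.573]
force: [0.3, 0.7, -0.7]
width: 0.0285
gripper_force: 15.0
t 42.17 P [ 0.5869 -0.0346  0.291 ] rpy [ 3.139 -0.    -1.573] w 0.0285 F [ 0.3  0.7 -0.7] q6 [ 0.27  0.18 -0.08 -0.   -1.31 -0.27]
(array([ 0.57918347, -0.15839389,  0.06749771]), np.float64(0.0008380827388013602), [327, 194, 72, 75, 4131]) (array([ 0.58103494, -0.15006172,  0.0696789 ]), np.float64(0.0036338848861651196), [184, 0, 136, 132, 10897])
244 91
164 26
```

View pics/w10.png

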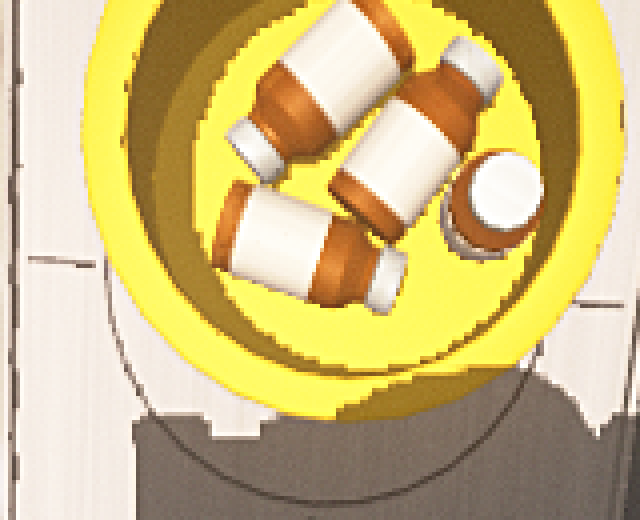

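The picture shows the tub knocked toward -y (its lower edge is inside the ring arc). Four vials are in it: three lying, and one standing at crop (505,195). I'll drop the last vial first and then tap the tub back.

```bash
python3 -c "
from h import *
rel([.582,-.147,.235],yaw=-1.5708);rel([.582,-.147,.121],yaw=-1.5708)"
```

```text
rel [0.582, -0.147, 0.235] [11.46  0.51  5.66] [0.002 0.    0.   ]
rel [0.582, -0.147, 0.121] [11.47  0.49 17.06] [0.002 0.    0.   ]
```

```bash
python3 -m creep '[[[2.2,6,0.3,2,0,0,0],[2.2,11.5,0.5,5.7,0,0,0],[2.2,11.5,0.5,5.7,0,0,0],[2.2,11.5,0.5,10,0,0,0],[2.2,11.5,0.5,14,0,0,0],[2.2,11.5,0.5,17,0,0,0],[2.2,11.5,0.5,17,0,0,0],[4,11.5,0.5,17,0,0,0],[4,11.5,0.5,17,0,0,0],[4,11.5,0.5,17,0,0,0]]]';python3 -m creep '[[[4,0,0,-3,0,0,0],[4,0,0,-8,0,0,0],[4,0,0,-12,0,0,0],[3,-6,-1,-16,0,0,0],[2,-12,-2,-16,0,0,0],[0,-18,-2,-16,0,0,0],[0,-18,-2,-16,0,0,0]]]';python3 -c "
from h import *
c=cam('wrist');w=grab_frame('wrist');cv2.imwrite('pics/w11.png',w)
print(tubfix(cam('top'),grab_frame('top')));s=grab_frame('scene');cv2.imwrite('pics/s11.png',s);print(tubfix(cam('scene'),s))
st();
for a in amber(c,w,.07,15): print(a)"
```

```text
t: 43.52
eef_pos: [0.5836, -0.1469, 0.1244]
ee_rot: [-3.139, 0.001, -1.569]
force: [-0.4, 0.2, 0.5]
width: 0.0396
gripper_force: 0.0
t: 44.4
eef_pos: [0.6027, 0.0364, 0.2839]
ee_rot: [-3.14, 0.001, -1.565]
force: [-0.1, -0.2, 0.8]
width: 0.0057
gripper_force: 0.0
(array([ 0.58054319, -0.15596742,  0.0672848 ]), np.float64(0.0009227499859420298), [318, 173, 50, 49, 1373])
(array([ 0.57873771, -0.15831479,  0.06784807]), np.float64(0.000819108434773637), [327, 194, 72, 75, 3934])
t 44.55 P [0.6025 0.0328 0.2836] rpy [-3.141  0.    -1.569] w 0.0007 F [ 0.1 -0.3  0.1] q6 [ 0.38  0.21 -0.06 -0.   -1.3  -0.38]
([253, 0, 29, 42, 558], [0.582, -0.14, 0.07])
([294, 0, 27, 23, 288], [0.536, -0.148, 0.07])
([229, 4, 12, 27, 134], [0.619, -0.144, 0.07])
([222, 223, 7, 51, 194], [0.634, 0.149, 0.07])
([267, 223, 7, 28, 94], [0.57, 0.132, 0.07])
([267, 250, 7, 24, 76], [0.568, 0.172, 0.07])
([59, 282, 333, 11, 1720], [0.606, 0.214, 0.07])
```

```bash
python3 -c "
from h import *
rel([.5795,-.285,.25],yaw=-1.5708);rel([.5795,-.285,.08],yaw=-1.5708);rel([.5795,-.213,.08],yaw=-1.5708)"
```

```text
rel [0.5795, -0.285, 0.25] [31.77  2.37  3.35] [-0.001  0.     0.002]
rel [0.5795, -0.285, 0.08] [31.78  2.39 20.35] [-0.001  0.     0.002]
rel [0.5795, -0.213, 0.08] [24.58  2.37 20.35] [-0.001  0.     0.002]
```

```bash
python3 -m creep '[[[0,6,0.5,-1,0,0,0],[0,12,1,-1,0,0,0],[0,18,1.5,0,0,0,0],[0,24,2.4,0,0,0,0],[0,30,2.4,3,0,0,0],[0,31.8,2.4,8,0,0,0],[0,31.8,2.4,14,0,0,0],[0,31.8,2.4,20.3,0,0,0],[0,31.8,2.4,20.3,0,0,0],[0,30,2.4,20.3,0,0,0],[0,28.5,2.4,20.3,0,0,0],[0,27.5,2.4,20.3,0,0,0],[0,26.8,2.4,20.3,0,0,0],[0,26.3,2.4,20.3,0,0,0],[0,25.8,2.4,20.3,0,0,0],[0,25.3,2.4,20.3,0,0,0],[0,24.9,2.4,20.3,0,0,0],[0,24.6,2.4,20.3,0,0,0],[0,24.6,2.4,20.3,0,0,0]]]'; python3 -m creep '[[[0,3,0,0,0,0,0],[0,8,0,0,0,0,0],[0,10,0,-6,0,0,0],[0,10,0,-10,0,0,0],[0,10,0,-10,0,0,0]]]';python3 -c "
from h import *
print(tubfix(cam('top'),grab_frame('top')));s=grab_frame('scene');cv2.imwrite('pics/s12.png',s);print(tubfix(cam('scene'),s))
st();
for x,z in((.44,.25),(.46,.08),(.4915,.08)):rel([x,-.13,z],yaw=-1.5708)"
```

```text
t: 46.92
eef_pos: [0.5789, -0.2126, 0.0799]
ee_rot: [-3.142, 0.001, -1.569]
force: [0.1, 0.0, 0.1]
width: 0.0006
gripper_force: 0.1
t: 47.55
eef_pos: [0.581, -0.314, 0.1838]
ee_rot: [-3.135, -0.001, -1.57]
force: [0.0, -0.7, -0.8]
width: 0.0006
gripper_force: 0.0
(array([ 1.00644901, -0.36076223,  0.09190862]), np.float64(0.021515092693715297), [369, 37, 73, 53, 2924])
(array([ 0.58067958, -0.13402208,  0.06741705]), np.float64(0.0009749577835317177), [318, 190, 69, 74, 3790])
t 47.65 P [ 0.579  -0.3127  0.1798] rpy [-3.141e+00  1.000e-03 -1.570e+00] w 0.0005 F [-1.  -0.2 -0.3] q6 [-0.2   0.36 -0.09 -0.   -1.12  0.2 ]
rel [0.44, -0.13, 0.25] [-18.29  13.87  -7.  ] [-0.001  0.001  0.001]
rel [0.46, -0.13, 0.08] [-18.27  11.88  10.  ] [-0.001  0.001  0.001]
rel [0.4915, -0.13, 0.08] [-18.26   8.73  10.  ] [-0.001  0.001  0.001]
```

```bash
python3 -c "
from h import *
Y=-1.5708+.436
rel([.485,-.177,.25],yaw=Y);rel([.485,-.177,.08],yaw=Y);rel([.5013,-.1694,.08],yaw=Y)"
```

```text
rel [0.485, -0.177, 0.25] [-13.59   9.38  -7.  ] [-0.001  0.001 -0.435]
rel [0.485, -0.177, 0.08] [-13.57   9.39  10.  ] [-0.001  0.001 -0.435]
rel [0.5013, -0.1694, 0.08] [-14.32   7.76  10.  ] [-0.001  0.001 -0.435]
```

```bash
python3 -m creep '[[[0,-1,5,-5,0,0,-0.1],[0,-3,9.4,-7,0,0,-0.25],[0,-9,9.4,-7,0,0,-0.435],[0,-13.6,9.4,-7,0,0,-0.435],[0,-13.6,9.4,-7,0,0,-0.435],[0,-13.6,9.4,-1,0,0,-0.435],[0,-13.6,9.4,5,0,0,-0.435],[0,-13.6,9.4,9,0,0,-0.435],[0,-13.6,9.4,10,0,0,-0.435],[0,-13.6,9.4,10,0,0,-0.435],[0,-13.8,8.9,10,0,0,-0.435],[0,-14,8.5,10,0,0,-0.435],[0,-14.1,8.2,10,0,0,-0.435],[0,-14.2,8,10,0,0,-0.435],[0,-14.3,7.8,10,0,0,-0.435],[0,-14.3,7.8,10,0,0,-0.435]]]'; python3 -m creep '[[[0,0,1,0,0,0,0],[0,0,2,0,0,0,0],[0,0,2,-6,0,0,0],[0,0,2,-12,0,0,0],[0,0,2,-14,0,0,0],[0,6,7,-14,0,0,0],[0,11,12,-14,0,0,0],[0,11,12,-14,0,0,0]]]';python3 -c "
from h import *
t=grab_frame('top');cv2.imwrite('pics/t13.png',t);print(tubfix(cam('top'),t));s=grab_frame('scene');cv2.imwrite('pics/s13.png',s);print(tubfix(cam('scene'),s))
st()"
```

```text
t: 49.65
eef_pos: [0.5008, -0.1702, 0.0801]
ee_rot: [-3.141, 0.0, -1.134]
force: [-2.8, -0.3, 2.8]
width: 0.0003
gripper_force: 1.2
t: 50.65
eef_pos: [0.4369, -0.3229, 0.2199]
ee_rot: [-3.141, 0.0, -1.137]
force: [0.3, 0.6, -1.0]
width: 0.0004
gripper_force: 0.0
(array([ 1.00640142, -0.36050788,  0.09177441]), np.float64(0.021639182007022202), [369, 37, 73, 53, 2919])
(array([ 0.58253281, -0.13324514,  0.06756634]), np.float64(0.0009688927141894902), [318, 189, 70, 74, 3773])
t 50.75 P [ 0.437  -0.3226  0.2197] rpy [-3.141e+00  1.000e-03 -1.138e+00] w 0.0005 F [-0.4  0.4  0.1] q6 [-0.28  0.15 -0.29 -0.   -1.13  0.71]
```

```bash
sed -i 's/s\[i,4\]<1200/s[i,4]<700/' h.py; python3 -c "
from h import *
print(tubfix(cam('top'),cv2.imread('pics/t13.png')))
Y=-1.5708+.436
rel([.485,-.177,.22],yaw=Y);rel([.485,-.177,.08],yaw=Y);rel([.498,-.171,.08],yaw=Y);rel([.5063,-.167,.08],yaw=Y)"
```

```text
(array([ 0.61845001, -0.13248274,  0.03562435]), np.float64(0.003942391286424638), [310, 171, 41, 50, 983])
rel [0.485, -0.177, 0.22] [-11.2  -10.47  -0.02] [-0.     0.001 -0.003]
rel [0.485, -0.177, 0.08] [-11.2  -10.47  13.98] [-0.     0.001 -0.003]
rel [0.498, -0.171, 0.08] [-11.2  -11.9   13.98] [-0.     0.001 -0.003]
rel [0.5063, -0.167, 0.08] [-11.21 -12.82  13.98] [-0.     0.001 -0.003]
```

```bash
python3 -m creep '[[[0,-6,-5,0,0,0,0],[0,-11.2,-10.4,0,0,0,0],[0,-11.2,-10.4,0,0,0,0],[0,-11.2,-10.4,6,0,0,0],[0,-11.2,-10.4,11,0,0,0],[0,-11.2,-10.4,14,0,0,0],[0,-11.2,-10.4,14,0,0,0],[0,-11.2,-11.2,14,0,0,0],[0,-11.2,-11.8,14,0,0,0],[0,-11.2,-12.1,14,0,0,0],[0,-11.2,-12.4,14,0,0,0],[0,-11.2,-12.6,14,0,0,0],[0,-11.2,-12.8,14,0,0,0],[0,-11.2,-12.8,14,0,0,0]]]'; python3 -m creep '[[[0,0,1,0,0,0,0],[0,0,2,0,0,0,0],[0,0,2,-6,0,0,0],[0,0,2,-12,0,0,0],[0,0,2,-14,0,0,0],[0,-6,2,-20,0,0,0.2],[0,-12,2,-20,0,0,0.436],[0,-18,2,-20,0,0,0.436],[0,-23,2,-20,0,0,0.436],[0,-23,2,-20,0,0,0.436]]]';python3 -c "
from h import *
t=grab_frame('top');cv2.imwrite('pics/t14.png',t);print(tubfix(cam('top'),t));s=grab_frame('scene');cv2.imwrite('pics/s14.png',s);print(tubfix(cam('scene'),s))
st()"
```

```text
t: 52.5
eef_pos: [0.5076, -0.1649, 0.0801]
ee_rot: [-3.141, 0.0, -1.134]
force: [-2.1, -2.0, 1.1]
width: 0.0005
gripper_force: 1.2
t: 53.75
eef_pos: [0.3904, 0.0373, 0.2806]
ee_rot: [-3.139, 0.002, -1.565]
force: [-0.8, -0.8, 1.2]
width: 0.0002
gripper_force: 0.0
(array([ 0.5913392 , -0.12731365,  0.06757101]), np.float64(0.0007332357860287208), [309, 169, 49, 49, 1386])
(array([ 0.59055384, -0.12994761,  0.06734433]), np.float64(0.0008520077706976615), [318, 187, 69, 73, 3705])
t 53.85 P [0.3914 0.0356 0.2804] rpy [-3.140e+00  1.000e-03 -1.567e+00] w 0.0004 F [0.3 0.3 0.7] q6 [ 0.6  -0.17 -0.46 -0.   -1.28 -0.6 ]
```

```bash
python3 -c "
from h import *
rel([.50,-.07,.36],yaw=-1.5708)"
```

```text
rel [0.5, -0.07, 0.36] [ 10.59 -10.83  -7.96] [-0.001  0.001  0.004]
```

```bash
python3 -m creep '[[[0,5,-5,-4,0,0,0],[0,10.6,-10.8,-8,0,0,0],[0,10.6,-10.8,-8,0,0,0],[0,10.6,-10.8,-8,0,0,0],[0,10.6,-10.8,-8,0,0,0]]]'; python3 - <<'E'
from h import *
st();c=cam('wrist');w=grab_frame('wrist');cv2.imwrite('pics/w15.png',w);np.save('w15.npy',np.array(c,dtype=object),allow_pickle=True)
print(tubfix(c,w))
b=cv2.morphologyEx(cv2.cvtColor(w,cv2.COLOR_BGR2GRAY),cv2.MORPH_BLACKHAT,np.ones((5,5)))
v,u=np.where(b>18);X=np.array([onz(c,a,q,.04)[:2] for a,q in zip(u,v)]);g=np.array([.5876,-.1293])
d=np.hypot(*(X-g).T)-.0757;Y=X[abs(d)<.003]
r=least_squares(lambda z:np.hypot(*(Y-z).T)-.0757,g,loss='soft_l1',f_scale=.001);a=np.degrees(np.arctan2(*(Y-r.x).T[::-1]));print('ring',r.x.round(4),len(Y),np.histogram(a,8,(-180,180))[0])
for q in amber(c,w,.07,15): print(q)
u,v=px(c,[.588,-.13,.1]).astype(int);y0=max(v-70,0);cv2.imwrite('pics/w15c.png',cv2.resize(w[y0:v+70,u-75:u+120],None,fx=4,fy=4,interpolation=3))
E
```

```text
t: 54.48
eef_pos: [0.4996, -0.0727, 0.359]
ee_rot: [3.14, 0.0, -1.573]
force: [-0.1, -0.2, -0.1]
width: 0.0007
gripper_force: 0.0
t 54.48 P [ 0.4996 -0.0727  0.359 ] rpy [ 3.14   0.    -1.573] w 0.0007 F [-0.1 -0.2 -0.1] q6 [ 0.24  0.01 -0.12 -0.   -1.44 -0.25]
(array([ 0.59153758, -0.12799068,  0.0680414 ]), np.float64(0.00044244183861626076), [123, 70, 110, 108, 6623])
ring [ 0.5873 -0.1291] 212 [67 60  0  0  0  7 25 53]
([186, 87, 30, 34, 301], [0.565, -0.156, 0.07])
([167, 101, 19, 19, 172], [0.608, -0.148, 0.07])
([162, 122, 7, 7, 24], [0.625, -0.128, 0.07])
([168, 122, 31, 26, 243], [0.595, -0.112, 0.07])
([204, 122, 17, 12, 55], [0.551, -0.127, 0.07])
([158, 131, 5, 10, 28], [0.633, -0.112, 0.07])
([206, 135, 14, 7, 32], [0.55, -0.107, 0.07])
([233, 223, 5, 35, 99], [0.519, 0.061, 0.07])
([258, 223, 4, 19, 48], [0.477, 0.047, 0.07])
([259, 243, 4, 18, 42], [0.475, 0.082, 0.07])
([233, 259, 5, 14, 39], [0.52, 0.111, 0.07])
([258, 260, 4, 11, 24], [0.477, 0.11, 0.07])
([243, 282, 138, 11, 849], [0.383, 0.152, 0.07])
([48, 286, 53, 7, 224], [0.805, 0.155, 0.07])
([102, 286, 118, 7, 489], [0.653, 0.155, 0.07])
([216, 286, 30, 7, 100], [0.529, 0.155, 0.07])
```

View pics/w15c.png

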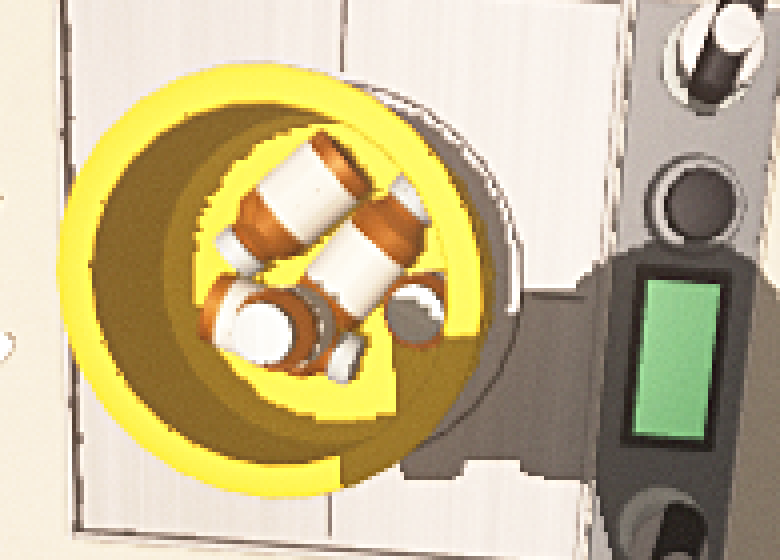

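The crop shows five vials in the tub (one standing on a lying one) and the tub 2–4 mm too far toward +x. One slow nudge back.

```bash
python3 -c "
from h import *
for x,z in((.72,.30),(.72,.08),(.688,.08),(.679,.08)):rel([x,-.129,z],yaw=-1.5708)"
```

```text
rel [0.72, -0.129, 0.3] [  5.67 -22.08   5.89] [ 0.001  0.    -0.001]
rel [0.72, -0.129, 0.08] [  5.68 -22.11  27.89] [ 0.001  0.    -0.001]
rel [0.688, -0.129, 0.08] [  5.68 -18.91  27.89] [ 0.001  0.    -0.001]
rel [0.679, -0.129, 0.08] [  5.68 -18.01  27.89] [ 0.001  0.    -0.001]
```

```bash
python3 -m creep '[[[0,2,-6,0,0,0,0],[0,4,-12,2,0,0,0],[0,5.7,-18,4,0,0,0],[0,5.7,-22.1,6,0,0,0],[0,5.7,-22.1,12,0,0,0],[0,5.7,-22.1,18,0,0,0],[0,5.7,-22.1,24,0,0,0],[0,5.7,-22.1,27.9,0,0,0],[0,5.7,-22.1,27.9,0,0,0],[0,5.7,-20.5,27.9,0,0,0],[0,5.7,-19.4,27.9,0,0,0],[0,5.7,-18.9,27.9,0,0,0],[0,5.7,-18.7,27.9,0,0,0],[0,5.7,-18.55,27.9,0,0,0],[0,5.7,-18.4,27.9,0,0,0],[0,5.7,-18.3,27.9,0,0,0],[0,5.7,-18.2,27.9,0,0,0],[0,5.7,-18.1,27.9,0,0,0],[0,5.7,-18,27.9,0,0,0],[0,5.7,-18,27.9,0,0,0]]]'; python3 -m creep '[[[0,0,-2,0,0,0,0],[0,0,-4,0,0,0,0],[0,0,-4,-6,0,0,0],[0,0,-4,-12,0,0,0],[0,0,0,-18,0,0,0],[0,-2,6,-24,0,0,0],[0,-4,12,-28,0,0,0],[0,-5.7,18,-28,0,0,0],[0,-5.7,18,-28,0,0,0],[0,-5.7,18,-28,0,0,0]]]'; python3 - <<'E'
from h import *
st();c=cam('wrist');w=grab_frame('wrist');print(tubfix(c,w))
print(tubfix(cam('top'),grab_frame('top')));print(tubfix(cam('scene'),grab_frame('scene')))
b=cv2.morphologyEx(cv2.cvtColor(w,cv2.COLOR_BGR2GRAY),cv2.MORPH_BLACKHAT,np.ones((5,5)))
v,u=np.where(b>18);X=np.array([onz(c,a,q,.04)[:2] for a,q in zip(u,v)]);g=np.array([.5876,-.1293])
d=np.hypot(*(X-g).T)-.0757;Y=X[abs(d)<.003]
r=least_squares(lambda z:np.hypot(*(Y-z).T)-.0757,g,loss='soft_l1',f_scale=.001);print('ring',r.x.round(4),len(Y))
print(len([q for q in amber(c,w,.07,15)]))
rel([.40,.0,.30],yaw=-1.5708)
E
```

```text
t: 57.02
eef_pos: [0.6801, -0.1278, 0.0813]
ee_rot: [-3.141, 0.001, -1.57]
force: [2.5, -0.0, 0.3]
width: 0.0008
gripper_force: 0.9
t: 58.28
eef_pos: [0.4977, -0.0708, 0.3635]
ee_rot: [-3.138, 0.002, -1.569]
force: [0.4, -0.6, 0.6]
width: 0.0003
gripper_force: 0.0
t 58.27 P [ 0.4977 -0.0708  0.3635] rpy [-3.138e+00  2.000e-03 -1.569e+00] w 0.0003 F [ 0.4 -0.6  0.6] q6 [ 0.25  0.01 -0.12 -0.   -1.44 -0.25]
(array([ 0.58719367, -0.12777515,  0.06819457]), np.float64(0.0005007109490524941), [127, 69, 109, 107, 6564])
(array([ 0.99874254, -0.34743203,  0.10094241]), np.float64(0.02209639239571739), [369, 37, 73, 53, 2925])
(array([ 0.5860846 , -0.12956008,  0.0673321 ]), np.float64(0.0008614586199180524), [317, 188, 69, 73, 3734])
ring [ 0.5882 -0.1289] 179
12
rel [0.4, 0.0, 0.3] [-7.11  9.98  6.09] [0.    0.001 0.001]
```

```bash
python3 - <<'E'
from h import *
c=np.load('w15.npy',allow_pickle=True);I=cv2.imread('pics/w15.png');u,v=px(c,[.588,-.13,.1]).astype(int);y0=max(v-70,0)
k=(u-75+703/4,y0+203/4);g=cv2.cvtColor(I,cv2.COLOR_BGR2GRAY)
x,y=map(int,k);m=(g[y-13:y+13,x-13:x+13]<75).astype(np.uint8);n,l,s,cen=cv2.connectedComponentsWithStats(m);i=1+np.argmax(s[1:,4]);kk=cen[i]+(x-13,y-13);print(k,kk,s[i])
# key in scene (dark, crop A ~ (535,335))
ks=(125+536/2.6,155+331/2.6);kt=(140+654/3.25,155+289/3.25);w1=np.load('w1.npy',allow_pickle=True)
print(onz(c,*kk,.06),tri([ray(c,*kk),ray(cam('scene'),*ks)]),onz(cam('top'),*kt,.06),onz(w1,267,88.5,.06))
for z in(.16,.07,.053):rel([.4435,-.157,z],yaw=-np.pi)
E
```

```text
(np.float64(284.75), np.float64(104.75)) [284.39175258 105.26804124] [ 4  5 18 19 97]
[ 0.44089186 -0.15691811  0.06      ] [ 0.44090971 -0.15882186  0.05575161] [ 0.44131495 -0.15823177  0.06      ] [ 0.4419048 -0.1573177  0.06     ]
rel [0.4435, -0.157, 0.16] [ 8.61  5.64 20.08] [1.000e-03 0.000e+00 1.571e+00]
rel [0.4435, -0.157, 0.07] [ 8.61  5.63 29.08] [1.000e-03 0.000e+00 1.571e+00]
rel [0.4435, -0.157, 0.053] [ 8.61  5.63 30.78] [1.000e-03 0.000e+00 1.571e+00]
```

```bash
python3 -m creep '[[[0,4,3,6,0,0,0.18],[0,8.65,5.8,12,0,0,0.36],[0,8.65,5.8,16,0,0,0.8],[0,8.65,5.8,20,0,0,1.571],[0,8.65,5.8,20,0,0,1.571],[0,8.65,5.8,20,0,0,1.571],[0,8.65,5.8,20,0,0,1.571],[0,8.65,5.8,20,0,0,1.571],[0,8.65,5.8,20,0,0,1.571],[0,8.65,5.8,20,0,0,1.571],[0,8.65,5.8,20,0,0,1.571]]]'; python3 -c "
from h import *
st();print(tubfix(cam('top'),grab_frame('top')),tubfix(cam('scene'),grab_frame('scene')))
rel([.4415,-.1575,.065],yaw=-np.pi);rel([.4415,-.1575,.053],yaw=-np.pi)"
```

```text
t: 59.8
eef_pos: [0.4421, -0.1577, 0.1604]
ee_rot: [3.141, -0.001, -3.14]
force: [-0.3, 0.7, 0.4]
width: 0.0003
gripper_force: 0.0
t 59.8 P [ 0.4421 -0.1577  0.1604] rpy [ 3.141e+00 -1.000e-03 -3.140e+00] w 0.0003 F [-0.3  0.7  0.4] q6 [ 0.08  0.08 -0.52 -0.   -0.98 -1.65]
(array([ 0.58761271, -0.1279812 ,  0.06610773]), np.float64(0.021070827228154478), [309, 170, 49, 43, 1147]) (array([ 0.50564919, -0.14473793,  0.05045552]), np.float64(0.015049552222506764), [317, 206, 63, 55, 1384])
rel [0.4415, -0.1575, 0.065] [0.05 0.01 9.57] [ 0.    -0.001  0.001]
rel [0.4415, -0.1575, 0.053] [5.000e-02 1.000e-02 1.077e+01] [ 0.    -0.001  0.001]
```

```bash
python3 -m creep '[[[0,0,0,5,0,0,0],[0,0,0,9,0,0,0],[0,0,0,9.8,0,0,0],[0,0,0,10.2,0,0,0],[0,0,0,10.5,0,0,0],[0,0,0,10.7,0,0,0],[0,0,0,10.8,0,0,0],[0,0,0,10.8,0,0,0]]]'; python3 -c "
from h import *
st()"
```

```text
t: 60.9
eef_pos: [0.4429, -0.1576, 0.0542]
ee_rot: [3.141, 0.002, -3.141]
force: [-1.9, 0.1, 9.1]
width: 0.0004
gripper_force: 4.7
t 60.9 P [ 0.4429 -0.1576  0.0542] rpy [ 3.141e+00  2.000e-03 -3.141e+00] w 0.0004 F [-1.9  0.1  9.1] q6 [ 0.08  0.22 -0.65 -0.   -0.7  -1.65]
```

```bash
python3 -m creep '[[[0,0,0,0.12,0,0,0],[0,0,0,0.12,0,0,0],[0,0,0,0.12,0,0,0]]]'; python3 -m creep '[[[0,0,0,-1,0,0,0],[0,0,0,-5,0,0,0],[0,0,0,-11,0,0,0],[0,0,0,-17,0,0,0],[0,0,0,-20,0,0,0],[0,4,6,-20,0,0,0],[0,6,12,-20,0,0,0],[0,6,18,-20,0,0,0],[0,6,18,-20,0,0,0],[0,6,18,-20,0,0,0]]]'; python3 -c "
from h import *
st();t=grab_frame('top');s=grab_frame('scene');print(tubfix(cam('top'),t),tubfix(cam('scene'),s))
print([a for a in amber(cam('top'),t,.06,5) if .4<a[1][0]<.7 and -.25<a[1][1]<.5])"
```

```text
t: 61.28
eef_pos: [0.443, -0.1576, 0.054]
ee_rot: [3.142, 0.003, -3.14]
force: [-6.8, 2.4, 22.4]
width: 0.0007
gripper_force: 11.2
t: 62.52
eef_pos: [0.382, 0.0231, 0.2522]
ee_rot: [3.141, 0.001, -3.139]
force: [0.9, -0.3, -1.1]
width: 0.0006
gripper_force: 0.0
t 62.52 P [0.382  0.0231 0.2522] rpy [ 3.141e+00  1.000e-03 -3.139e+00] w 0.0006 F [ 0.9 -0.3 -1.1] q6 [ 0.58 -0.17 -0.53 -0.   -1.21 -2.15]
(array([ 0.58727717, -0.12692677,  0.06762362]), np.float64(0.0007959860209412809), [309, 170, 49, 50, 1387]) (array([ 0.5860846 , -0.12956008,  0.0673321 ]), np.float64(0.0008614586199180524), [317, 188, 69, 73, 3736])
[([333, 188, 8, 8, 32], [0.604, -0.147, 0.06]), ([320, 192, 4, 6, 16], [0.593, -0.099, 0.06]), ([324, 192, 7, 6, 17], [0.592, -0.116, 0.06]), ([325, 199, 4, 3, 7], [0.578, -0.116, 0.06]), ([334, 198, 14, 12, 44], [0.562, -0.155, 0.06])]
```

```bash
python3 - <<'E'
from h import *
s=cv2.imread('pics/s14.png');a=cv2.imread('pics/scene0.png')
for im in(a,s):
    cr=im[178:215,205:262];m=(cr.max(2)<45).astype(np.uint8);n,l,q,c=cv2.connectedComponentsWithStats(m);i=1+np.argmax(q[1:,4]);v,u=np.where(l==i);print(cv2.minAreaRect(np.c_[u+205,v+178].astype(np.float32)))
job_done();print('done',get_state()['t'])
E
```

```text
((232.8878936767578, 192.37513732910156), (36.73915100097656, 7.758578777313232), 19.025606155395508)
((232.1000213623047, 191.70001220703125), (36.04996109008789, 7.589465618133545), 18.43494987487793)
the job is handed in; nothing more can be done
the job is handed in; nothing more can be done
```

I handed the job in at about 62 s on the robot's clock; the tool gave no verdict. Both locks are backed off about 1.75 rad, the tub (knocked aside mid-run, tapped back) stands about 2 mm from the ring's centre with all five vials in it, the record key was pressed to its stop and the arm moved clear, and the scoop is back on the desk with its bar where it started in the picture.

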